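Load the weighed samples and reset the chamber's counter

ROBOT

A 6-joint arm with a two-finger parallel gripper is mounted at the origin on the work surface. World frame = base frame: x ahead of the robot, y to its left, z up, the work surface at z = 0. Lengths are in mm, angles in rad, forces in N, time in s.
With the tool pointing down it reaches from about 275 to 750 mm from the base axis. Payload 10.2 kg.
Tool frame: the origin (TCP) lies midway between the tips of the shut fingers; the grasp point (between the pads) lies 19 mm behind it; y points along the fingers, z is the direction in which the jaws open and shut, and the axes are right-handed (so a half turn about y gives the same grasp; the last joint's range is limited). The gripper opens to 85 mm and grips with 20 to 120 N. Pads are 22 mm wide; open, the fingers measure 114 mm over their backs; the gripper's body (76 mm by 85 mm) begins 54 mm behind the grasp point. The pads swing forward as they close: fully open they stand 13 mm farther back than shut.
Start: joints at [-1.327, 0.313, 1.498, -0, 1.331, -0.223], TCP at [236.255, -468.844, 231.294] pointing down, gripper open.
Joint ranges: [-2.94, 2.94], [-0.97, 2.17], [0.19, 2.56], [-1.23, 4.37], [0.02, 3.11], [-2.88, 2.88]. Speed limits (rad/s): [2.39, 2.39, 3.01, 3.14, 3.14, 3.14].

INTERFACE

Orientations are given as a unit quaternion [w, x, y, z].
In Python, from rig import ctrl gives the robot as it stands.
- The arm moves only by the shell command python3 -m inch 'ROWS' [OPENING] [FORCE]. ROWS is JSON, one flat list of numbers, 6 for each row, row after row: the shift along the tool's x, y, z in cm, then the turn, a rotation vector about the tool's x, y, z in rad. A call has 1 to 8 rows; each row is the pose to reach, as a shift and turn from the pose commanded when the call began, along the tool's axes at that moment; what a row does not reach only later rows make up. A row lasts 1/12 s, in which the tool goes at most 41.7 mm and 7.16 degrees, less where a joint would pass 70% of its speed; a pose out of reach is approached as far as the arm can. A call with a gripper value outside its range is refused whole. OPENING is the gripper command: -1 is fully open, 1 is shut, values between are in proportion, set as the call begins (- or left out, the last holds). The fingers move at their own pace and stop on an object; FORCE is the grip in N (left out, the last holds). Time passes only in rows, so rows that repeat a pose let the fingers close. It gives the time, the measured TCP pose, the force and the opening at its end, in the units of the state.
- ctrl.sense(): the state, without advancing time (a new reading comes with each control period).
- ctrl.capture(name): name is "scene" or "top" or "wrist"; returns the picture (420x560x3 uint8, red, green, blue); there is no depth.
- ctrl.get_calibration(name): a dict with "fx", "fy", "cx", "cy" (pixels), "world_to_cam" (4x4, takes a point from world to camera coordinates). Camera axes: x right, y down, z forward; pixel columns grow to the right and rows downward; lengths in mm; the calibration is good to about 2 mm. A picture is of the moment at which its call begins: read the wrist's pose just before it. get_calibration takes no time and is no camera call; for the wrist camera it gives the pose at the moment of the call.
- ctrl.finish_job(): hands the job in, once; it reports no verdict.
Trained networks look in the newest picture that a camera, given by its name, has taken for a name from the list of things; names that differ only in an ending like _2 or _b are one class to them, and where a whole thing is asked for, a point or a joint stands for the part that bears it (a point fixed in the world has none). Each returns a list of dicts, best first, with "score" (0 to 1); they miss things now and then, are a little off and sometimes report something else, mostly with a low value. They report only what shows in the picture. A call takes as long as a camera call. They do not tell look-alikes from the thing itself.
- ctrl.search_frame(thing, camera): "uv" ([column, row] in pixels, amid what is visible of it).
The state is a dict: "time_s": time; "joints": joint angles; "dq": joint speeds; "tau": joint torques, N m; "eef_pos": TCP position; "ee_rot": TCP orientation; "force": force on the tool from outside, world axes, zero at the start; "wrist_torque": the same for the moment, N m; "grip_width": opening from 0.0 (shut) to 1.0 (fully open).
Only numpy, scipy, OpenCV 4.12 (cv2) and the standard library are available. Lean on these libraries where they do the work, as an engineer would, in place of code of your own. Each camera call takes 0.05 s, during which the arm holds its last target.

TASK

Stand every weighing bottle upright in the blue tray, one to a compartment, then slide the loaded tray fully home into the wooden sample chamber, and only then turn the counter knob on its roof counter-clockwise all the way back to its zero stop. Also tidy the orange-handled scraper away: blade edgewise into the slot of the stand, fully home against the stop, handle resting on the stand's base. Leave the jar, the cup and the adapter where they are.

Things in the scene. Friction and masses are not known exactly. Their poses are not given: they have to be found in the camera images.
- chamber: Sample chamber fixed to the bench: wooden walls, grey roof, 200 mm deep (x), 204 wide (y), 125 high, open at its front (-x). Origin: centre of its footprint on the bench; the tray slides in along +x. Inside 164 mm wide (y -82 to 82), 107 high, the bench as floor (no sill), back wall at x = 80. Home: tray's leading edge on the back wall, tray origin at chamber x = -10, y = 0.
- chamber_mouth (a point): Middle of the lower edge of the chamber's open mouth: chamber x = -100 mm, bench height. Two steel guides 30 mm high flare outward from the mouth's sides by 29 mm, to about 190 mm wide. With the tray home its rear edge is level with the mouth and only its tongue and yellow grip stand outside.
- counter (a joint): Angle of the sample counter's black knob on the chamber's roof, rad: 0 at the hard zero stop, up to 5.2, growing clockwise seen from above; so it is reset by turning counter-clockwise, with regrasps. Stays where left (friction 0.06 N m). At 0 the bar grip lies along the chamber's x axis, white pointer line towards the open front, at the wide red mark of the dial.
- counter_grip (a point): On the knob's vertical axis (chamber x = 5, y = 0) at the height to grip, 163 mm over the bench. The bar grip is 57 mm long, 14 thick; its top is 7 mm higher than this point, the top of the 60 mm disc under it 23 mm lower. The point turns with the knob: x along the bar, away from the white pointer line.
- tray: Loose blue tray 180 mm long (x), 150 wide (y), 350 g; origin: centre of its underside. Floor 4 mm thick; rim and dividers 16 mm high, 3 thick, form 6 compartments, centres x = -59, 0, 59, y = -36, 36, each 56 by 70 mm inside. A tongue at its rear (-x) carries an upright yellow grip. The +x edge goes first into the chamber. Slides on the bench when moved by the grip.
- tray_grip (a point): On the tray's upright yellow grip (30 mm along x, 14 mm thick in y, top 62 mm over the underside): its centre in plan, tray x = -147, y = 0, 45 mm above the underside.
- scraper: Loose flat scraper 160 mm long (x) standing on its long edge, 140 g; origin: centre of its length, on its underside. Orange handle x -80 to 2 mm, 22 wide, 34 high; upright steel blade x 2 to 80 mm, 4 thick (y), 34 high.
- scraper_tip (a point): Leading end of the scraper's blade at its lower edge (scraper x = 80 mm, z = 0).
- stand: Slotted stand fixed to the bench; origin: centre of its underside. Wooden base 200 (x) by 70 (y) by 6 mm, bare for x < 14. On its +x half black cheeks, 49 mm high over the bench, leave an upright slot along x at y = 0, 9 mm wide from x = 30 to 88, open on top and to -x, where it flares to about 20 mm at x = 16. A stop closes it at x = 88.
- stand_stop (a point): Foot of the stop at the slot's end, on the base's top: stand x = 88, y = 0, z = 6 mm. Fully home, the scraper's blade tip touches the stop (scraper origin at stand x = 8 mm), blade edge and handle resting on the base, x axes of scraper and stand alike.
- bottle1: Loose amber weighing bottle with paper label and black stopper, 90 g; 3 to 5 of the five are there. Origin: centre of its underside. Body 44 mm across, 46 high (collar at its top 46 mm across); above it the stopper's round knob, 22 mm across, up to 78 mm: the place to grip, from above.
- bottle2: Loose amber weighing bottle with paper label and black stopper, 90 g; 3 to 5 of the five are there. Origin: centre of its underside. Body 44 mm across, 46 high (collar at its top 46 mm across); above it the stopper's round knob, 22 mm across, up to 78 mm: the place to grip, from above.
- bottle3: Loose amber weighing bottle with paper label and black stopper, 90 g; 3 to 5 of the five are there. Origin: centre of its underside. Body 44 mm across, 46 high (collar at its top 46 mm across); above it the stopper's round knob, 22 mm across, up to 78 mm: the place to grip, from above.
- bottle4: Loose amber weighing bottle with paper label and black stopper, 90 g; 3 to 5 of the five are there. Origin: centre of its underside. Body 44 mm across, 46 high (collar at its top 46 mm across); above it the stopper's round knob, 22 mm across, up to 78 mm: the place to grip, from above.
- bottle5: Loose amber weighing bottle with paper label and black stopper, 90 g; 3 to 5 of the five are there. Origin: centre of its underside. Body 44 mm across, 46 high (collar at its top 46 mm across); above it the stopper's round knob, 22 mm across, up to 78 mm: the place to grip, from above.
- reagent: Bystander: green glass jar 60 mm across, 100 mm high; origin under its centre. Leave alone.
- beaker: Bystander: white cup 70 mm across, 85 mm high; origin under its centre. Leave alone.
- adapter: Bystander: black power adapter 80 x 55 x 40 mm; origin under its centre. Leave alone.
Things that resemble listed ones, but are neither listed nor needed, are in the scene too. Several things look just like the scraper: the one meant starts farthest from the robot's base.

How it is judged (in metres and radians):
On the way, in this order (a step that is already met when the one before it is completed fails the run):
1. all bottles stand upright in the tray (x of bottle1 in the frame of tray between -0.09 and 0.09 m and y of bottle1 in the frame of tray between -0.075 and 0.075 m and z of bottle1 in the frame of tray between -0.002 and 0.01 m and angle between each of bottle1, bottle2, bottle3, bottle4, bottle5's own z axis and vertical below 0.15 rad and x of bottle2 in the frame of tray between -0.09 and 0.09 m and y of bottle2 in the frame of tray between -0.075 and 0.075 m and z of bottle2 in the frame of tray between -0.002 and 0.01 m and x of bottle3 in the frame of tray between -0.09 and 0.09 m and y of bottle3 in the frame of tray between -0.075 and 0.075 m and z of bottle3 in the frame of tray between -0.002 and 0.01 m and x of bottle4 in the frame of tray between -0.09 and 0.09 m and y of bottle4 in the frame of tray between -0.075 and 0.075 m and z of bottle4 in the frame of tray between -0.002 and 0.01 m and x of bottle5 in the frame of tray between -0.09 and 0.09 m and y of bottle5 in the frame of tray between -0.075 and 0.075 m and z of bottle5 in the frame of tray between -0.002 and 0.01 m), for 0.2 s.
2. the tray is fully home in the chamber with all bottles standing in it (all of step 1 and x of tray in the frame of chamber above -0.02 m and y of tray in the frame of chamber between -0.012 and 0.012 m and height (world z) of tray below 0.008 m and angle between tray's own z axis and vertical below 0.06 rad), for 0.2 s.
3. the counter knob is back at its zero stop (value of joint counter below 0.07 rad), for 0.2 s.
At the end, for the whole second after the job is handed in: All bottles there upright (8 deg) on the tray's floor; tray flat, home in the chamber (within 10 mm of its back wall); counter under 0.07 rad; scraper blade in the slot, tip within 10 mm of the stop, edge down on the base; all at rest (all of step 2 and value of joint counter below 0.07 rad and x of scraper_tip in the frame of stand between 0.078 and 0.094 m and y of scraper_tip in the frame of stand between -0.006 and 0.006 m and z of scraper_tip in the frame of stand below 0.012 m and angle between the x axis of scraper and the x axis of stand, either way round below 0.12 rad and angle between scraper's own z axis and vertical below 0.12 rad and linear speed of each of bottle1, bottle2, bottle3, bottle4, bottle5, tray, scraper below 0.02 m/s); the robot touches nothing.
It fails at once if the reagent is pushed more than 40 mm from its place or tipped over (distance of reagent from where it was at the start of the episode above 0.04 m or angle between reagent's own z axis and vertical above 0.5 rad).
It fails at once if the beaker is pushed more than 40 mm from its place or tipped over (distance of beaker from where it was at the start of the episode above 0.04 m or angle between beaker's own z axis and vertical above 0.5 rad).
It fails at once if the adapter is pushed more than 40 mm from its place or tipped over (distance of adapter from where it was at the start of the episode above 0.04 m or angle between adapter's own z axis and vertical above 0.5 rad).
Of bottle1, bottle2, bottle3, bottle4, bottle5 only 3 to 5 are there at a start; the rules pass over those that are not, and their reading is None.
At some moment in a run one of bottle1, bottle2, bottle3, bottle4, bottle5, tray, scraper may be knocked a few centimetres aside while the robot is not near it.
It also fails if it takes over 210 s, if anything falls off the work surface, if the arm or the gripper's body presses on something with over 40 N, if the wrist force passes 120 N, or if a joint passes its speed limit or range.

## Working session

There is one attempt and no reset: what is moved stays moved. The work goes in short steps, Python scripts to look and compute and a shell command to move; the robot and the scene stay as the last step left them, time stands still between calls to the robot, and variables do not carry over. Pictures are saved under pics/ and viewed, and the job is handed in when it is done.

```bash
ls -la; mkdir -p pics; python3 - <<'E'
from rig import ctrl
import cv2
s=ctrl.sense();print(s)
for c in("scene","top"):
    im=ctrl.capture(c);cv2.imwrite(f"pics/{c}0.png",im[:,:,::-1])
    k=ctrl.get_calibration(c);print(c,k)
E
```

```text
total 12
drwxr-xr-x  3 agent agent 4096 Dec  7 09:28 .
drwxr-xr-x 23 root  root  4096 Dec  7 09:28 ..
drwxr-xr-x  2 agent agent 4096 Dec  7 09:28 pics
{'time_s': 0.0, 'joints': array([-1.32739174e+00,  3.13476994e-01,  1.49846967e+00, -1.34480888e-05,
        1.33097060e+00, -2.23398823e-01]), 'dq': array([-8.82638460e-04, -5.83345635e-04,  8.84359069e-04,  5.91873417e-04,
       -7.63147784e-05, -1.95511388e-03]), 'tau': array([ 5.30848902e-04, -4.12263572e+01, -2.59740901e+01, -2.17448055e-04,
        4.09340937e-03, -2.90463606e-05]), 'eef_pos': array([ 236.18973888, -468.57702526,  230.70899147]), 'ee_rot': array([ 0.1635373 , -0.16355591,  0.6884016 , -0.6874651 ]), 'force': array([ 0.32822178, -0.01998139, -0.41580783]), 'wrist_torque': array([ 0.04885642,  0.0413382 , -0.01194557]), 'grip_width': 1.000849350124492}
scene {'fx': 454.7306898646102, 'fy': 454.7306898646102, 'cx': 288.3150925258969, 'cy': 209.20625858651073, 'world_to_cam': array([[-1.22970023e-01,  9.92276049e-01,  1.63284091e-02,
         9.57908279e+01],
       [ 6.53598883e-01,  9.33577942e-02, -7.51061131e-01,
        -2.27007436e+02],
       [-7.46784355e-01, -8.16857746e-02, -6.60030727e-01,
         1.59078165e+03],
       [ 0.00000000e+00,  0.00000000e+00,  0.00000000e+00,
         1.00000000e+00]])}
top {'fx': 510.013505542679, 'fy': 510.013505542679, 'cx': 279.68705370892377, 'cy': 203.47234425843112, 'world_to_cam': array([[ 9.66144693e-03, -9.99926752e-01,  7.29015197e-03,
        -3.37447868e+01],
       [-9.98435677e-01, -1.00480432e-02, -5.50021344e-02,
         5.02910355e+02],
       [ 5.50713574e-02, -6.74734762e-03, -9.98459623e-01,
         1.49471937e+03],
       [ 0.00000000e+00,  0.00000000e+00,  0.00000000e+00,
         1.00000000e+00]])}
```

View pics/scene0.png

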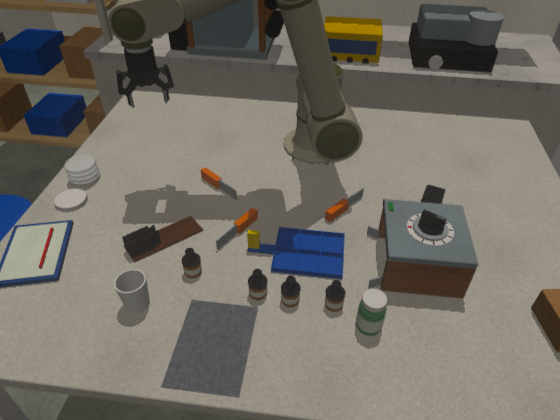

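View pics/top0.png

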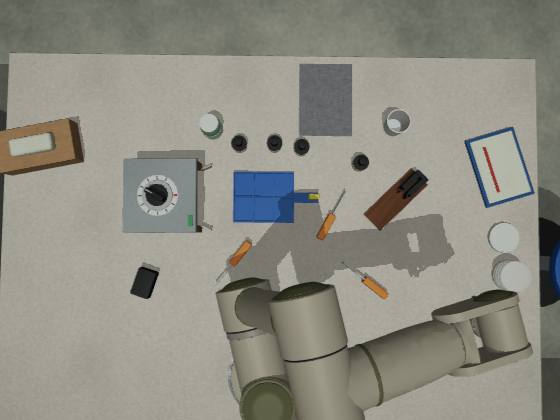

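Top view: four bottles near (240,142), (274,142), (301,146), (361,161). Tray is at (263,196) with its grip at (313,197), and the chamber is at (160,195) with its mouth to the right. The stand is at (397,197). Three orange-handled scrapers lie at (331,213), (240,252) and (365,280).

```bash
cat > h.py <<'E'
from rig import ctrl
import numpy as np, cv2
from scipy.spatial.transform import Rotation as R
def p2w(k,uv,z):
    T=np.array(k['world_to_cam']);Rm=T[:3,:3];t=T[:3,3]
    c=-Rm.T@t
    d=Rm.T@np.array([(uv[0]-k['cx'])/k['fx'],(uv[1]-k['cy'])/k['fy'],1])
    return c+d*(z-c[2])/d[2]
def w2p(k,p):
    T=np.array(k['world_to_cam']);q=T[:3,:3]@np.asarray(p,float)+T[:3,3]
    return np.array([k['fx']*q[0]/q[2]+k['cx'],k['fy']*q[1]/q[2]+k['cy']])
def save(im,name,crop=None,s=1):
    if crop: u0,v0,u1,v1=crop; im=im[v0:v1,u0:u1]
    if s!=1: im=cv2.resize(im,None,fx=s,fy=s,interpolation=cv2.INTER_CUBIC)
    cv2.imwrite(f"pics/{name}.png",im[:,:,::-1])
def toolmove(target,yaw=None,s=None):
    """target TCP (mm). returns shift cm in tool axes, and rotvec; yaw = world angle of tool z axis (mod pi)"""
    s=s or ctrl.sense()
    q=s['ee_rot'];Rm=R.from_quat([q[1],q[2],q[3],q[0]]).as_matrix()
    sh=Rm.T@(np.asarray(target)-s['eef_pos'])/10
    out=[sh]
    if yaw is not None:
        best=None
        for yy in(yaw,yaw+np.pi):
            z=np.array([np.cos(yy),np.sin(yy),0]);y=np.array([0,0,-1.]);x=np.cross(y,z)
            G=np.stack([x,y,z],1);rv=R.from_matrix(Rm.T@G).as_rotvec()
            out.append(rv)
    return out
E
python3 - <<'E'
from h import *
s=ctrl.sense();q=s['ee_rot'];print(R.from_quat([q[1],q[2],q[3],q[0]]).as_matrix().round(3))
z={'bottle1':70,'tray':16,'tray_grip':62,'scraper':30,'stand':30,'chamber':125,'counter':170,'reagent':100,'beaker':85,'adapter':40}
ims={}
for c in('top','scene'):
    ims[c]=ctrl.capture(c);k=ctrl.get_calibration(c)
    for n,h in z.items():
        for d in ctrl.search_frame(n,c):
            print(c,n,round(d['score'],2),np.round(d['uv'],1),p2w(k,d['uv'],h).round(0))
save(ims['top'],'topA',(100,90,300,290),4)if 0 else save(ims['top'],'topA',(110,100,310,250),4)
save(ims['top'],'topB',(290,120,450,240),5)
save(ims['top'],'topC',(210,180,410,330),4)
E
```

```text
[[-0.893 -0.     0.45 ]
 [-0.45   0.001 -0.893]
 [-0.    -1.    -0.001]]
top bottle1 0.64 [359.9 160.1] [ 627. -257.   70.]
top bottle1 0.59 [272.7 139.2] [685.  -7.  70.]
top bottle1 0.53 [236.6 145.3] [666.  97.  70.]
top bottle1 0.49 [301.3 149.4] [656. -89.  70.]
top tray 0.78 [267.7 195.9] [525.   7.  16.]
top tray_grip 0.72 [264.3 197.5] [517.  16.  62.]
top scraper 0.78 [238.3 256.2] [348.  90.  30.]
top scraper 0.76 [371.9 287.4] [ 261. -299.   30.]
top scraper 0.64 [324.9 223.8] [ 444. -161.   30.]
top stand 0.93 [397.4 199.1] [ 519. -374.   30.]
top chamber 0.79 [158.3 192.4] [524. 305. 125.]
top chamber 0.73 [154.9 195.2] [516. 314. 125.]
top counter 0.86 [156.4 195.4] [513. 299. 170.]
top counter 0.68 [268.9 195.4] [516.   1. 170.]
top reagent 0.96 [208.7 129.2] [705. 173. 100.]
top beaker 0.72 [399.2 124.1] [ 729. -366.   85.]
top adapter 0.57 [146.8 282.8] [269. 351.  40.]
scene bottle1 0.84 [259.8 281.1] [689. -78.  70.]
scene bottle1 0.72 [335.5 295.6] [707.  95.  70.]
scene bottle1 0.7 [288.  291.1] [709. -11.  70.]
scene bottle1 0.69 [193.1 264.9] [ 663. -241.   70.]
scene tray 0.95 [306.5 251.5] [532.  17.  16.]
scene tray_grip 0.65 [305.3 251.3] [575.  16.  62.]
scene scraper 0.97 [218.1 182.8] [ 299. -273.   30.]
scene scraper 0.92 [235.8 227.6] [ 483. -180.   30.]
scene scraper 0.7 [340.9 206.6] [356.  98.  30.]
scene stand 0.91 [154.8 235.4] [ 542. -384.   30.]
scene chamber 0.94 [425.6 247.5] [584. 293. 125.]
scene chamber 0.36 [371.7 314.6] [788. 167. 125.]
scene counter 0.9 [433.3 221.5] [543. 305. 170.]
scene reagent 0.76 [371.2 313.8] [768. 169. 100.]
scene reagent 0.58 [258.7 281.9] [716. -75. 100.]
scene reagent 0.23 [334.5 294.6] [729.  92. 100.]
scene beaker 0.81 [131.7 292.4] [ 771. -345.   85.]
scene adapter 0.53 [240.1 222.3] [ 472. -170.   40.]
```

View pics/topA.png

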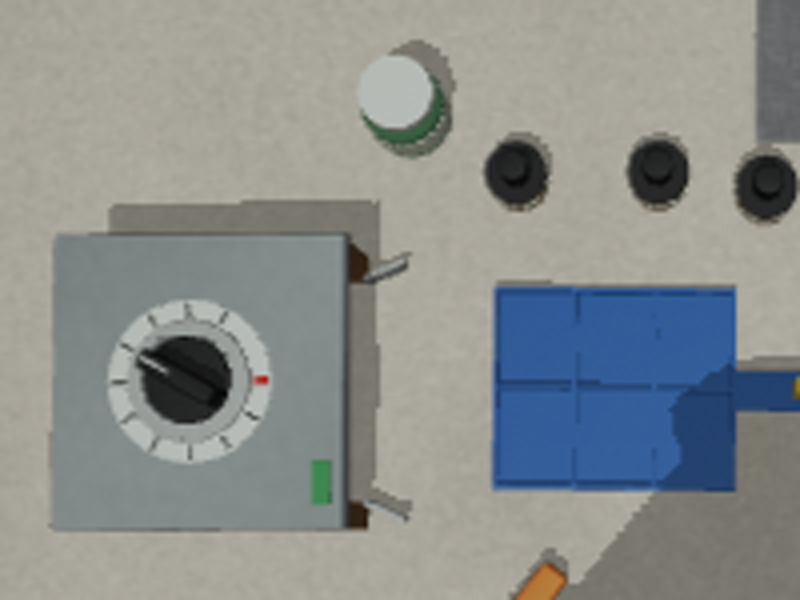

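View pics/topB.png

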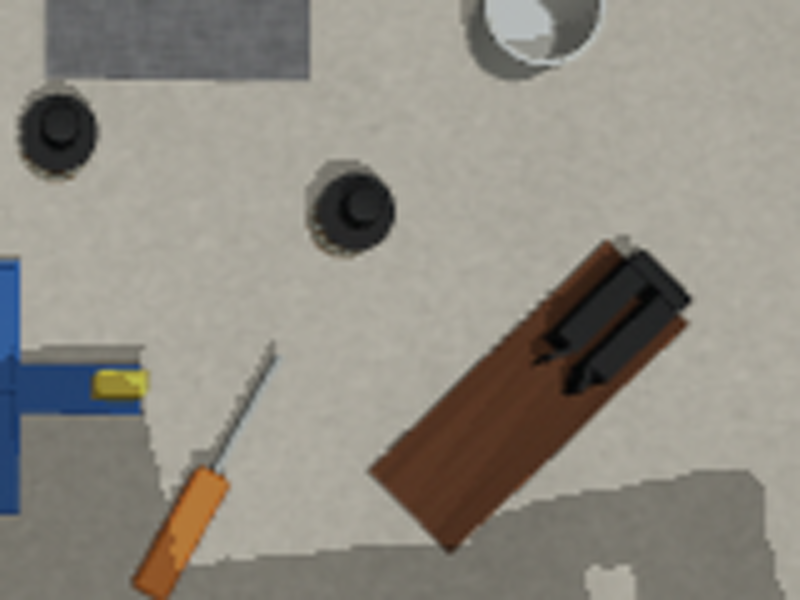

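View pics/topC.png

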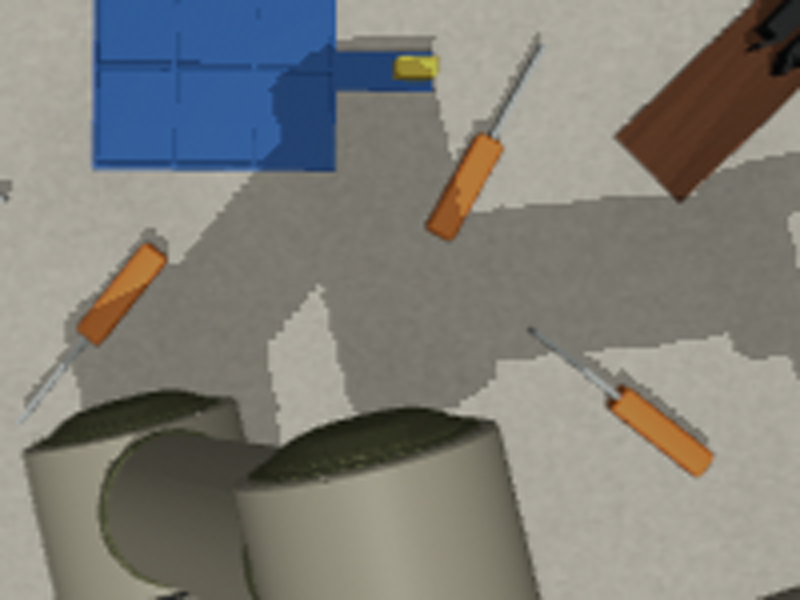

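Four bottles found, though one could be hidden by the arm. Scraper look-alikes in the top view are A (329,211), about 480 mm from the base, B (240,256), about 358 mm, and C (371,286), about 400 mm. I choose A as the farthest. The counter pointer is at left-up, about 211° clockwise from the red mark. Next I move over the work area and look with the wrist camera.

```bash
python3 - <<'E'
from h import *
print(toolmove([560,-60,330],0))
k=ctrl.get_calibration('wrist');print(k)
im=ctrl.capture('wrist');save(im,'w0')
E
```

```text
[array([-47.30904144,  -9.86936901, -21.9388798 ]), array([ 1.99272936e-05, -1.10398125e+00, -2.49680189e-05]), array([2.83802949e-05, 2.03761140e+00, 2.26506745e-05])]
{'fx': 350.457997135724, 'fy': 350.457997135724, 'cx': 275.84242504328273, 'cy': 209.02905662912605, 'world_to_cam': array([[ 4.50111277e-01, -8.92972471e-01, -6.58006351e-05,
        -5.24828026e+02],
       [-8.59335173e-01, -4.33176108e-01,  2.71848341e-01,
        -3.51872824e+01],
       [-2.42781588e-01, -1.22305459e-01, -9.62340104e-01,
         3.78458382e+02],
       [ 0.00000000e+00,  0.00000000e+00,  0.00000000e+00,
         1.00000000e+00]])}
```

View pics/w0.png

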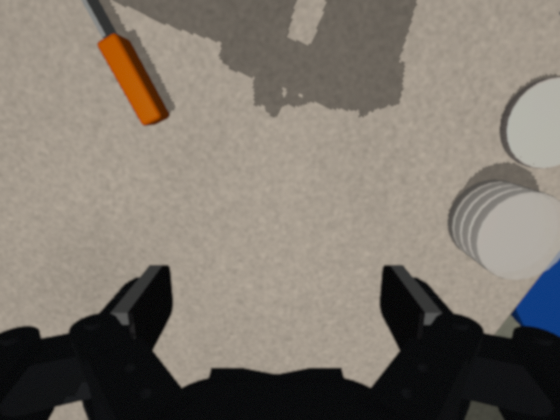

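```bash
python3 -m inch '[-47.3,-9.9,-21.9,0,-1.104,0,-47.3,-9.9,-21.9,0,-1.104,0,-47.3,-9.9,-21.9,0,-1.104,0,-47.3,-9.9,-21.9,0,-1.104,0,-47.3,-9.9,-21.9,0,-1.104,0,-47.3,-9.9,-21.9,0,-1.104,0,-47.3,-9.9,-21.9,0,-1.104,0,-47.3,-9.9,-21.9,0,-1.104,0]'; python3 - <<'E'
from h import *
print(toolmove([560,-60,330],0)); print(ctrl.sense()['joints'])
E
```

```text
time_s: 1.92
eef_pos: [440.6, -210.4, 294.1]
ee_rot: [-0.475, 0.475, -0.524, 0.524]
force: [0.3, -0.7, -0.1]
grip_width: 0.998
[array([-16.13005923,  -3.58958993,  10.4156153 ]), array([-0.00039603, -0.09790917,  0.00031044]), array([-4.72817188e-04,  3.04368339e+00, -6.03171752e-04])]
[-6.85955919e-01  1.90996029e-01  1.49084833e+00 -1.40870864e-05
  1.45924549e+00 -5.88045186e-01]
```

```bash
python3 -m inch '[-16.1,-3.6,10.4,0,-0.098,0,-16.1,-3.6,10.4,0,-0.098,0,-16.1,-3.6,10.4,0,-0.098,0,-16.1,-3.6,10.4,0,-0.098,0,-16.1,-3.6,10.4,0,-0.098,0,-16.1,-3.6,10.4,0,-0.098,0,-16.1,-3.6,10.4,0,-0.098,0]'; python3 - <<'E'
from h import *
print(ctrl.sense()['joints'])
for c in('wrist','top','scene'):
    k=ctrl.get_calibration(c);im=ctrl.capture(c);save(im,c+'1')
    for d in ctrl.search_frame('bottle1',c): print(c,round(d['score'],2),np.round(d['uv'],1),p2w(k,d['uv'],62).round(1))
E
```

```text
time_s: 2.5
eef_pos: [560.3, -61.9, 329.2]
ee_rot: [0.499, -0.499, 0.501, -0.501]
force: [0.2, -0.8, 0.0]
grip_width: 1.0
[-3.17730063e-01  3.56654179e-01  1.18669351e+00 -1.64859753e-04
  1.59851225e+00 -3.14095850e-01]
wrist 0.92 [322.9 307.1] [ 621.8 -243.1   62. ]
wrist 0.71 [362.3 186.3] [663.4 -80.7  62. ]
wrist 0.56 [372.6 121.4] [670.3  -5.6  62. ]
wrist 0.55 [378.3  26.7] [669.4  91.8  62. ]
top 0.48 [237.1 142.9] [674.1  95.9  62. ]
top 0.47 [360.3 160.1] [ 628.  -259.5   62. ]
scene 0.88 [288.3 295.6] [715.3  -8.9  62. ]
scene 0.87 [256.9 282.2] [687.1 -85.1  62. ]
scene 0.77 [336.6 296.8] [704.   98.4  62. ]
scene 0.61 [189.  262.4] [ 649.5 -256.1   62. ]
```

View pics/wrist1.png

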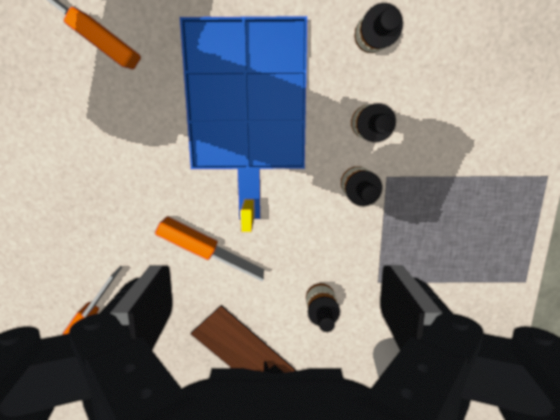

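View pics/top1.png

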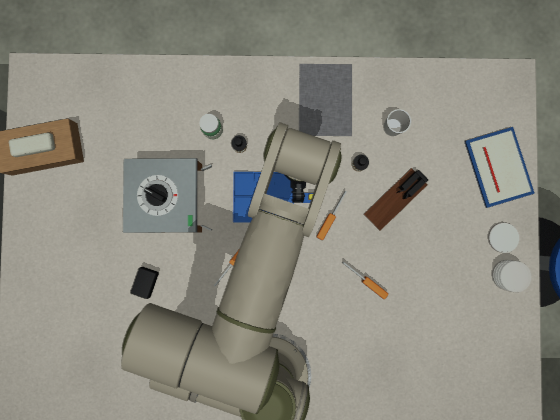

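Wrist view: bottles at about (381,25), (376,122), (362,187) and (323,305), and no fifth in any view. I zoom in for the knob tops.

```bash
python3 - <<'E'
import cv2
im=cv2.imread('pics/wrist1.png')
a=cv2.resize(im[0:220,340:440],None,fx=3.6,fy=2.7*1.0 if 0 else 2.7,interpolation=3)
a=cv2.resize(im[0:210,340:420],None,fx=2.8,fy=2.8,interpolation=3)
b=cv2.resize(im[270:350,280:370],None,fx=5,fy=5,interpolation=3)
c=cv2.resize(im[0:300,150:300],None,fx=2,fy=2,interpolation=3) if 0 else im
import numpy as np
H=600;W=224+450
o=np.zeros((H,W,3),np.uint8);o[:a.shape[0],:224]=a;o[:400,224:]=b
cv2.imwrite('pics/wcrop1.png',o)
E
```

```text
(no output)
```

View pics/wcrop1.png

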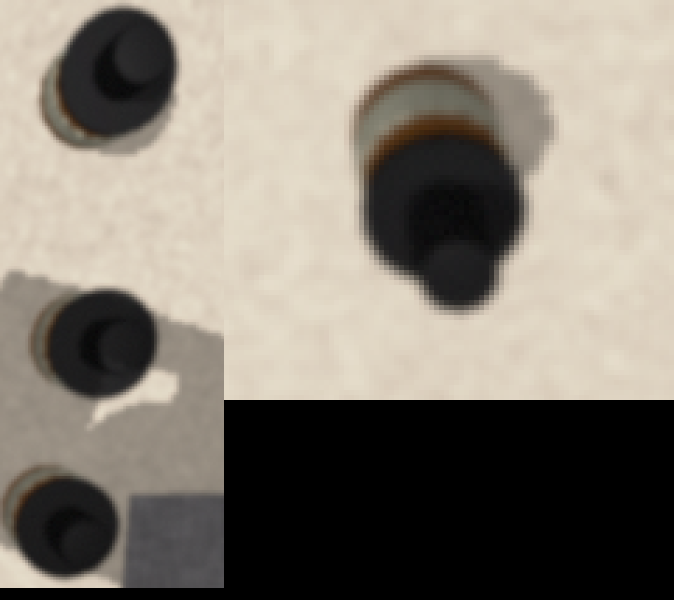

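```bash
python3 - <<'E'
from h import *
k=ctrl.get_calibration('wrist');kt=ctrl.get_calibration('top')
for n,uv,c in(('A',(390.7,18.6),(382.1,25.7)),('B',(383.6,122.1),(376,123)),('C',(369.6,192.9),(363.5,187.5)),('D',(327.2,324.6),(324.4,313.5))):
    print(n,p2w(k,uv,78).round(1),p2w(k,c,49).round(1))
print('top knobs')
for uv in((110+514/4,100+168/4),(110+657/4,100+166/4),(110+769/4,100+181/4),(290+363/5,120+206/5)): print(p2w(kt,uv,78).round(1))
print('tray wrist')
for uv in((181,18),(307,17),(304,168),(190,168)): print(p2w(k,uv,16).round(1))
print('tray top')
for uv in((494,286),(736,286),(736,490),(493,489)): print(p2w(kt,(110+uv[0]/4,100+uv[1]/4),16).round(1))
print('chamber roof top')
for uv in((53,234),(349,234),(347,529),(51,528)): print(p2w(kt,(110+uv[0]/4,100+uv[1]/4),125).round(1))
print('knob',p2w(kt,(110+187/4,100+380/4),165).round(1))
E
```

```text
A [677.   93.6  78. ] [676.8  93.2  49. ]
B [677.6  -8.2  78. ] [677.4 -10.1  49. ]
C [667.5 -87.4  78. ] [667.4 -87.3  49. ]
D [ 624.3 -261.1   78. ] [ 624.6 -263.3   49. ]
top knobs
[673.9  90.7  78. ]
[676.5 -11.1  78. ]
[666.6 -91.1  78. ]
[ 622.7 -263.4   78. ]
tray wrist
[449.7 110.   16. ]
[597.3 109.9  16. ]
[596.4 -67.9  16. ]
[447.2 -66.8  16. ]
tray top
[596.6 109.   16. ]
[598.5 -70.3  16. ]
[447.3 -71.5  16. ]
[446.3 107.5  16. ]
chamber roof top
[616.5 402.9 125. ]
[618.7 199.9 125. ]
[416.2 197.5 125. ]
[414.9 398.9 125. ]
knob [514.2 299.4 165. ]
```

Wrist and top cameras agree to about 2–3 mm on the bottles, and the tray measures 148×178 mm as it should. Going to bottle A at (676,92).

```bash
python3 -m inch '[-15.4,-19.9,11.6,0,0,0,-15.4,-19.9,11.6,0,0,0,-15.4,-19.9,11.6,0,0,0,-15.4,-19.9,11.6,0,0,0,-15.4,-19.9,11.6,0,0,0,-15.4,-19.9,11.6,0,0,0,-15.4,-19.9,11.6,0,0,0,-15.4,-19.9,11.6,0,0,0]' -0.1 40; python3 - <<'E'
from h import *
print(toolmove([675.5,92,50],0)); print(ctrl.sense()['joints'])
c=ctrl.get_calibration('wrist');T=c['world_to_cam'];print(-T[:3,:3].T@T[:3,3]-ctrl.sense()['eef_pos'])
k=ctrl.get_calibration('wrist');save(ctrl.capture('wrist'),'w2')
print(w2p(k,[675.5,92,78]))
E
```

```text
time_s: 3.47
eef_pos: [636.9, 83.1, 489.1]
ee_rot: [-0.504, 0.494, -0.498, 0.504]
force: [-0.7, -0.1, -0.1]
grip_width: 0.55
[array([-0.76715585, 43.96421535,  3.15215335]), array([-0.01606175, -0.0051697 , -0.00324394]), array([ 0.00508714,  3.13631774, -0.02518799])]
[-0.05399943  0.7211445   0.18823877  0.00508893  2.21632928 -0.04573571]
[ -1.84590134  68.66584285 142.63139672]
[296.1480965  150.66935249]
```

View pics/w2.png

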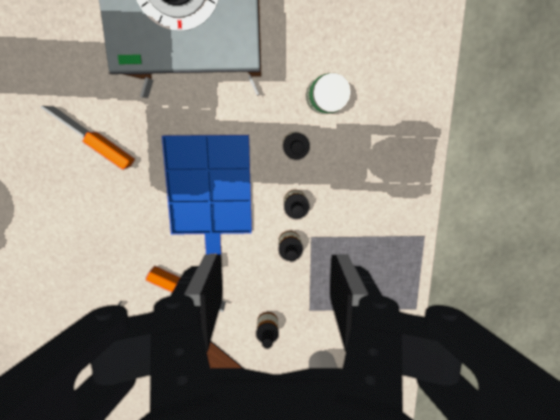

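I got the sign of y wrong and went up; no harm done, the tool y axis is down. Correcting it.

```bash
python3 -m inch '[-0.8,36,3.15,-0.016,-0.005,-0.003,-0.8,36,3.15,-0.016,-0.005,-0.003,-0.8,36,3.15,-0.016,-0.005,-0.003,-0.8,36,3.15,-0.016,-0.005,-0.003,-0.8,36,3.15,-0.016,-0.005,-0.003,-0.8,36,3.15,-0.016,-0.005,-0.003,-0.8,36,3.15,-0.016,-0.005,-0.003,-0.8,36,3.15,-0.016,-0.005,-0.003]'; python3 - <<'E'
from h import *
print(toolmove([675.5,92,50],0))
k=ctrl.get_calibration('wrist');save(ctrl.capture('wrist'),'w3')
print(w2p(k,[675.5,92,78]))
E
```

```text
time_s: 4.18
eef_pos: [671.2, 88.4, 172.5]
ee_rot: [-0.501, 0.498, -0.498, 0.503]
force: [0.6, 0.2, 0.1]
grip_width: 0.553
[array([-0.37072936, 12.2481133 ,  0.33075896]), array([-0.0078851 , -0.00203036,  0.00076727]), array([-1.20444004e-03,  3.13953766e+00, -1.23778551e-02])]
[280.73592226 206.97551443]
```

View pics/w3.png

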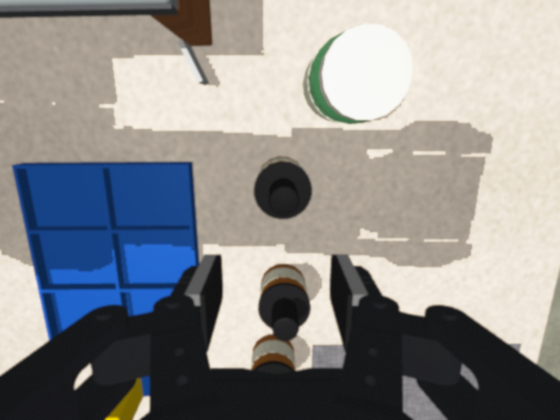

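The stopper top shows at (285,194), not the predicted (281,207). I re-measure now that the arm is at rest.

```bash
python3 - <<'E'
from h import *
k=ctrl.get_calibration('wrist');im=ctrl.capture('wrist');save(im,'w4',(220,140,340,260),5)
print(toolmove([675.5,92,50],0),ctrl.sense()['eef_pos'])
for v in(190,195):print(p2w(k,[285,v],78).round(1),p2w(k,[282.5,189],49))
E
```

```text
[array([-0.34620717, 11.66874768,  0.74987166]), array([ 0.00602016, -0.00207564,  0.00019703]), array([-3.09287342e-04,  3.13950278e+00,  9.45018461e-03])] [668.69674773  88.57576639 166.73120545]
[674.2 106.6  78. ] [672.92980608 100.89023711  49.        ]
[674.2 103.2  78. ] [672.92980608 100.89023711  49.        ]
```

View pics/w4.png

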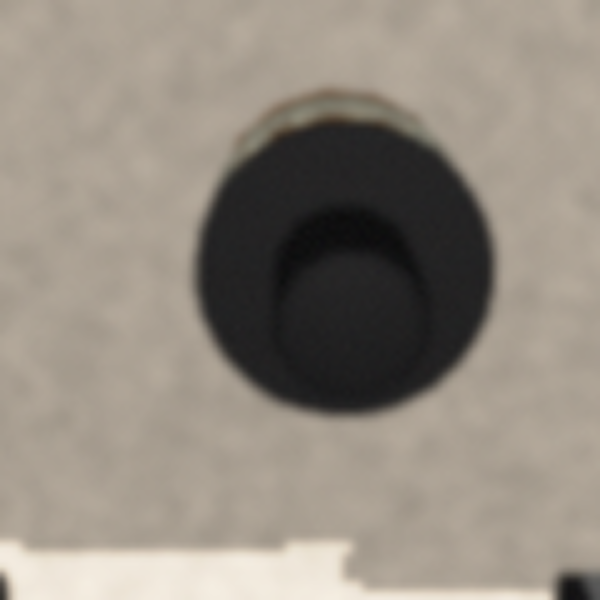

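```bash
python3 - <<'E'
from h import *
k=ctrl.get_calibration('wrist');im=ctrl.capture('wrist');save(im,'w5',(220,140,340,260),5)
print(toolmove([675.5,92,50],0),ctrl.sense()['eef_pos'])
print(p2w(k,[290.4,204.4],78).round(1),p2w(k,[289.3,194],49).round(1))
E
```

```text
[array([-0.3377841 , 12.17124452,  0.50643788]), array([-0.0009588 , -0.0019071 ,  0.00039045]), array([-6.12951836e-04,  3.13968514e+00, -1.50516058e-03])] [670.31253811  88.67945708 171.70883816]
[678.2  95.7  78. ] [678.4  96.1  49. ]
```

View pics/w5.png

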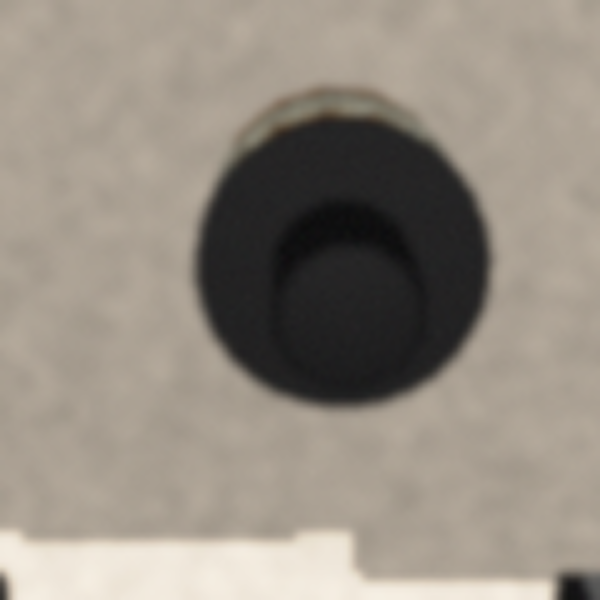

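```bash
python3 -m inch '[-0.6,5,0.7,0,0,0,-0.6,7,0.7,0,0,0,-0.6,7,0.7,0,0,0,-0.6,7,0.7,0,0,0,-0.6,7,0.7,0,0,0]'; python3 - <<'E'
from h import *
print(toolmove([677,95,50],0),ctrl.sense()['eef_pos'])
E
```

```text
time_s: 4.75
eef_pos: [680.1, 95.2, 107.3]
ee_rot: [-0.502, 0.497, -0.497, 0.503]
force: [0.3, 0.4, 0.9]
grip_width: 0.554
[array([ 0.01881172,  5.72764503, -0.37039076]), array([-0.01076884, -0.00130088,  0.00062881]), array([-9.87312011e-04,  3.14024610e+00, -1.69085697e-02])] [680.08716975  95.21972753 107.3128884 ]
```

```bash
python3 -m inch '[0,3,-0.2,-0.006,0,0,0,5.6,-0.2,-0.006,0,0,0,5.6,-0.2,-0.006,0,0,0,5.6,-0.2,-0.006,0,0]'; python3 -m inch '[0,0,0,0,0,0,0,0,0,0,0,0,0,0,0,0,0,0,0,0,0,0,0,0,0,0,0,0,0,0]' 1 40
```

```text
time_s: 5.08
eef_pos: [677.3, 95.4, 48.9]
ee_rot: [-0.5, 0.5, -0.5, 0.5]
force: [-0.7, 0.5, 0.6]
grip_width: 0.551
time_s: 5.5
eef_pos: [677.9, 95.6, 49.7]
ee_rot: [-0.5, 0.499, -0.499, 0.501]
force: [-0.9, 0.1, 7.8]
grip_width: 0.244
```

```bash
python3 -m inch '[0,-4,0,0,0,0,0,-6,-2,0,0,0,1.6,-6,-11.9,0,0,0,1.6,-6,-11.9,0,0,0,1.6,-6,-11.9,0,0,0,1.6,-6,-11.9,0,0,0,1.6,-6,-11.9,0,0,0,1.6,-6,-11.9,0,0,0]'; python3 - <<'E'
from h import *
print(toolmove([558.5,79.5,55],0))
k=ctrl.get_calibration('wrist');im=ctrl.capture('wrist');save(im,'w6')
E
```

```text
time_s: 6.17
eef_pos: [558.9, 79.7, 107.8]
ee_rot: [-0.5, 0.5, -0.5, 0.501]
force: [0.5, 0.8, -0.7]
grip_width: 0.244
[array([ 0.02053546,  5.28490016, -0.04463024]), array([-0.0006951 , -0.00110899,  0.00045595]), array([-7.15946581e-04,  3.14048339e+00, -1.09146935e-03])]
```

View pics/w6.png

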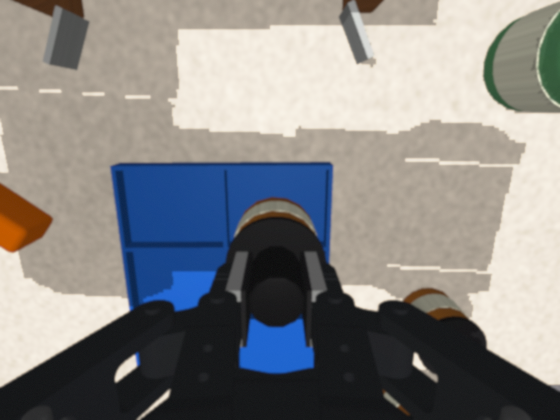

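The bottle is held and hangs over the front-right compartment (276,260). I lower it, release and rise.

```bash
python3 -m inch '[0,3,0,0,0,0,0,4.8,0,0,0,0,0,5.3,0,0,0,0,0,5.3,0,0,0,0]'; python3 -m inch '[0,0,0,0,0,0,0,0,0,0,0,0,0,0,0,0,0,0]' 0; python3 -m inch '[0,-4,0,0,0,0,0,-8,0,0,0,0,0,-8,0,0,0,0,0,-8,0,0,0,0]'; python3 - <<'E'
from h import *
print(ctrl.sense()['eef_pos'],toolmove([677,-9.5,100],0))
k=ctrl.get_calibration('wrist');im=ctrl.capture('wrist');save(im,'w7')
E
```

```text
time_s: 6.55
eef_pos: [558.1, 79.8, 53.6]
ee_rot: [0.499, -0.501, 0.501, -0.5]
force: [0.6, -0.0, -1.1]
grip_width: 0.246
time_s: 6.8
eef_pos: [558.1, 79.8, 54.0]
ee_rot: [0.499, -0.5, 0.5, -0.5]
force: [-0.9, 0.2, 0.1]
grip_width: 0.5
time_s: 7.13
eef_pos: [559.0, 79.8, 136.1]
ee_rot: [-0.5, 0.499, -0.499, 0.501]
force: [0.4, 1.0, -0.1]
grip_width: 0.498
[558.95487298  79.76844456 136.085078  ] [array([ 8.91399981,  3.65167741, 11.80094319]), array([-0.00317601, -0.0008923 ,  0.00063719]), array([-1.00060921e-03,  3.14069623e+00, -4.98744527e-03])]
```

View pics/w7.png

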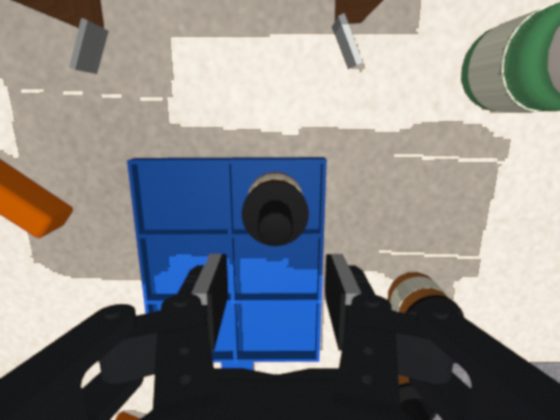

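Bottle A stands in the compartment at (275,210). Next is bottle B.

```bash
python3 -m inch '[8.9,1.5,11.8,0,0,0,8.9,1.5,11.8,0,0,0,8.9,1.5,11.8,0,0,0,8.9,1.5,11.8,0,0,0,8.9,1.5,11.8,0,0,0,8.9,1.5,11.8,0,0,0,8.9,1.5,11.8,0,0,0]' ; python3 - <<'E'
from h import *
print(ctrl.sense()['eef_pos'],toolmove([677,-9.5,50],0))
k=ctrl.get_calibration('wrist');im=ctrl.capture('wrist');save(im,'w8')
print(w2p(k,[677,-9.5,78]))
E
```

```text
time_s: 7.77
eef_pos: [674.8, -8.7, 117.5]
ee_rot: [0.499, -0.501, 0.501, -0.499]
force: [0.2, 1.5, 0.0]
grip_width: 0.496
[674.76039711  -8.70395187 117.46451054] [array([0.0813205 , 6.74544981, 0.25177532]), array([ 0.00411515, -0.00067598, -0.00027816]), array([4.36845500e-04, 3.14090999e+00, 6.46266876e-03])]
[280.03188995 241.28785129]
```

View pics/w8.png

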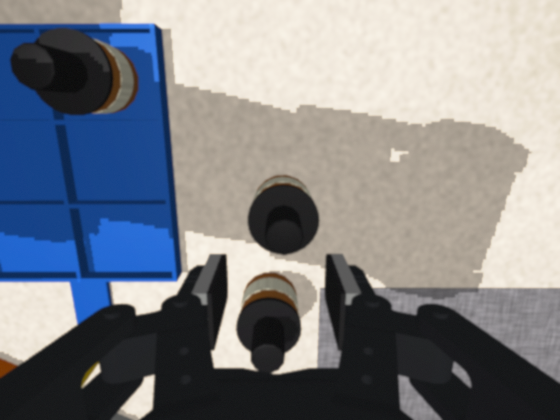

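```bash
python3 -m inch '[-0.1,4,0.3,0,0,0,-0.1,6.7,0.3,0,0,0,-0.1,6.7,0.3,0,0,0,-0.1,6.7,0.3,0,0,0]'; python3 -m inch '[0,0,0,0,0,0,0,0,0,0,0,0,0,0,0,0,0,0,0,0,0,0,0,0]' 1 40; python3 - <<'E'
from h import *
print(ctrl.sense()['eef_pos'],toolmove([486.5,20.5,115],0))
E
```

```text
time_s: 8.15
eef_pos: [677.7, -7.5, 51.6]
ee_rot: [0.499, -0.501, 0.501, -0.499]
force: [-0.5, 0.6, 1.3]
grip_width: 0.499
time_s: 8.48
eef_pos: [679.4, -8.3, 54.3]
ee_rot: [-0.5, 0.5, -0.5, 0.501]
force: [-1.8, 1.0, 7.5]
grip_width: 0.243
[679.43829469  -8.33711341  54.2959528 ] [array([ -2.86201483,  -6.10834583, -19.28508342]), array([-0.00184249, -0.00086101,  0.00083558]), array([-1.31216389e-03,  3.14073004e+00, -2.89337953e-03])]
```

```bash
python3 -m inch '[0,-4,0,0,0,0,-0.5,-6,-4,0,0,0,-2.9,-6,-19.3,0,0,0,-2.9,-6,-19.3,0,0,0,-2.9,-6,-19.3,0,0,0,-2.9,-6,-19.3,0,0,0,-2.9,-6,-19.3,0,0,0,-2.9,-6,-19.3,0,0,0]'; python3 - <<'E'
from h import *
print(ctrl.sense()['eef_pos'],toolmove([486.5,20.5,59],0))
k=ctrl.get_calibration('wrist');im=ctrl.capture('wrist');save(im,'w9')
E
```

```text
time_s: 9.15
eef_pos: [485.1, 21.0, 113.2]
ee_rot: [-0.5, 0.5, -0.5, 0.5]
force: [0.8, -0.3, -0.3]
grip_width: 0.242
[485.10650731  21.03478768 113.23679661] [array([0.04942937, 5.42372124, 0.13922603]), array([-3.08052706e-05, -8.52026399e-04,  7.24730195e-04]), array([-1.13809483e-03,  3.14074042e+00, -4.83756843e-05])]
```

View pics/w9.png

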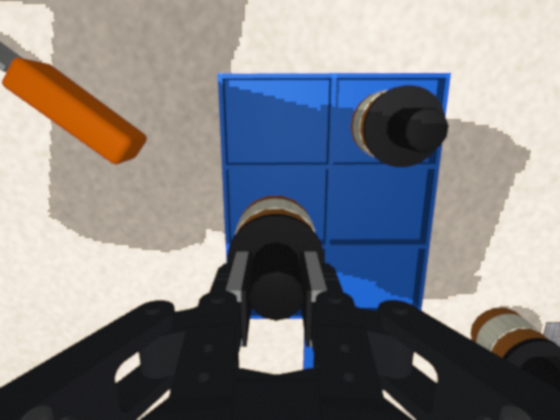

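```bash
python3 -m inch '[0,3,0.1,0,0,0,0,4.8,0.1,0,0,0,0,5.4,0.1,0,0,0,0,5.4,0.1,0,0,0]'; python3 -m inch '[0,0,0,0,0,0,0,0,0,0,0,0,0,0,0,0,0,0]' 0; python3 -m inch '[0,-4,0,0,0,0,0,-8,0,0,0,0,0,-8,0,0,0,0,0,-8,0,0,0,0]'; python3 - <<'E'
from h import *
print(ctrl.sense()['eef_pos'],toolmove([667.5,-88.5,118],0))
k=ctrl.get_calibration('wrist');im=ctrl.capture('wrist');save(im,'w10')
E
```

```text
time_s: 9.53
eef_pos: [487.5, 20.5, 57.8]
ee_rot: [0.499, -0.5, 0.501, -0.5]
force: [0.0, -0.7, -0.8]
grip_width: 0.242
time_s: 9.78
eef_pos: [487.3, 20.7, 58.4]
ee_rot: [0.499, -0.5, 0.5, -0.5]
force: [-0.6, -0.1, 0.0]
grip_width: 0.5
time_s: 10.12
eef_pos: [487.9, 20.6, 140.2]
ee_rot: [-0.5, 0.499, -0.499, 0.501]
force: [-0.6, 0.3, -0.8]
grip_width: 0.501
[487.9260889   20.64772663 140.19470982] [array([10.8952979 ,  2.29163634, 17.960153  ]), array([-0.00321735, -0.00091873,  0.00131917]), array([-2.07154415e-03,  3.14066918e+00, -5.05232224e-03])]
```

View pics/w10.png

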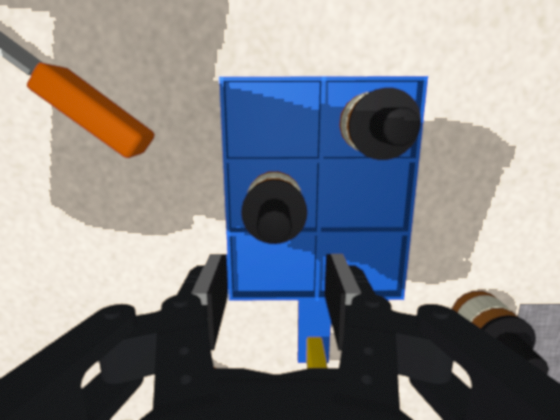

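Bottle B stands at (275,208). Next is bottle C.

```bash
python3 -m inch '[10.9,1.8,18,0,0,0,10.9,1.8,18,0,0,0,10.9,1.8,18,0,0,0,10.9,1.8,18,0,0,0,10.9,1.8,18,0,0,0,10.9,1.8,18,0,0,0,10.9,1.8,18,0,0,0,10.9,1.8,18,0,0,0]' ; python3 - <<'E'
from h import *
print(ctrl.sense()['eef_pos'],toolmove([667.5,-88,50],0))
k=ctrl.get_calibration('wrist');im=ctrl.capture('wrist');save(im,'w11')
print(w2p(k,[667.5,-88,78]))
E
```

```text
time_s: 10.83
eef_pos: [665.6, -87.8, 118.2]
ee_rot: [0.499, -0.501, 0.502, -0.499]
force: [0.1, 0.6, -0.0]
grip_width: 0.5
[665.64055892 -87.82622466 118.22496419] [array([0.02173617, 6.82157572, 0.21671834]), array([ 0.00450819, -0.00097995, -0.00066782]), array([1.04868796e-03, 3.14060455e+00, 7.07922960e-03])]
[279.36765767 239.72045602]
```

View pics/w11.png

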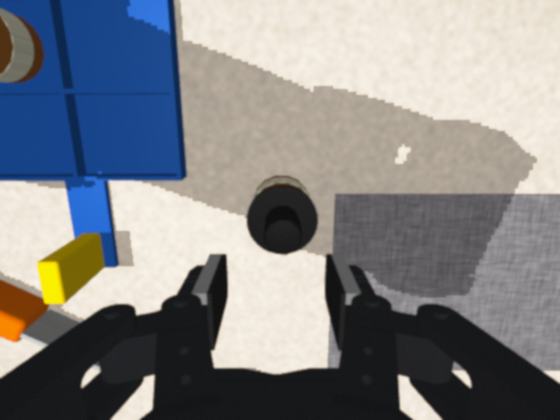

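```bash
python3 -m inch '[-0.2,4,0.3,0,0,0,-0.2,6.8,0.3,0,0,0,-0.2,6.8,0.3,0,0,0,-0.2,6.8,0.3,0,0,0]'; python3 -m inch '[0,0,0,0,0,0,0,0,0,0,0,0,0,0,0,0,0,0,0,0,0,0,0,0]' 1 40; python3 - <<'E'
from h import *
print(ctrl.sense()['eef_pos'],toolmove([558.5,-38.5,115],0))
E
```

```text
time_s: 11.22
eef_pos: [668.5, -85.5, 51.9]
ee_rot: [0.499, -0.501, 0.501, -0.499]
force: [1.0, 0.4, 0.5]
grip_width: 0.502
time_s: 11.55
eef_pos: [670.4, -86.5, 54.6]
ee_rot: [-0.5, 0.5, -0.499, 0.501]
force: [-2.3, 0.9, 8.0]
grip_width: 0.246
[670.38061239 -86.54301495  54.55370511] [array([ -4.78546312,  -6.07367304, -11.18040301]), array([-0.00198539, -0.00091171,  0.0014262 ]), array([-2.23961636e-03,  3.14067859e+00, -3.11774012e-03])]
```

```bash
python3 -m inch '[0,-4,0,0,0,0,-0.5,-6,-4,0,0,0,-4.8,-6,-11.2,0,0,0,-4.8,-6,-11.2,0,0,0,-4.8,-6,-11.2,0,0,0,-4.8,-6,-11.2,0,0,0,-4.8,-6,-11.2,0,0,0]'; python3 - <<'E'
from h import *
print(ctrl.sense()['eef_pos'],toolmove([558.5,-38.5,59],0))
k=ctrl.get_calibration('wrist');im=ctrl.capture('wrist');save(im,'w12')
E
```

```text
time_s: 12.13
eef_pos: [558.5, -38.5, 113.2]
ee_rot: [-0.5, 0.5, -0.5, 0.501]
force: [0.4, -0.4, -0.8]
grip_width: 0.241
[558.47010759 -38.50502193 113.2436458 ] [array([-7.03980529e-03,  5.42436022e+00, -2.63442202e-03]), array([-0.00103614, -0.00086891,  0.0012052 ]), array([-1.89260425e-03,  3.14072275e+00, -1.62711058e-03])]
```

View pics/w12.png

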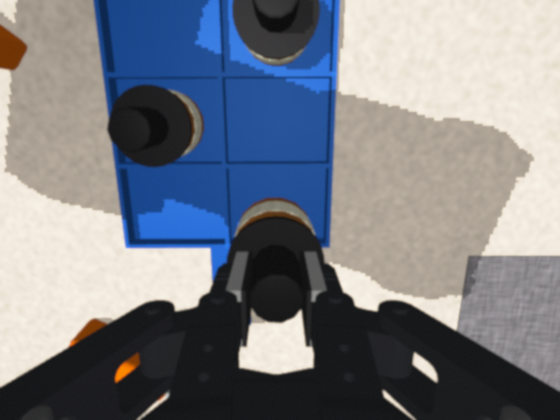

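```bash
python3 -m inch '[0,3,0,0,0,0,0,4.8,0,0,0,0,0,5.4,0,0,0,0,0,5.4,0,0,0,0]'; python3 -m inch '[0,0,0,0,0,0,0,0,0,0,0,0,0,0,0,0,0,0]' 0; python3 -m inch '[0,-4,0,0,0,0,0,-8,0,0,0,0,0,-8,0,0,0,0,0,-8,0,0,0,0]'; python3 - <<'E'
from h import *
print(ctrl.sense()['eef_pos'],toolmove([624.5,-262,120],0))
k=ctrl.get_calibration('wrist');im=ctrl.capture('wrist');save(im,'w13')
E
```

```text
time_s: 12.52
eef_pos: [558.5, -39.0, 58.2]
ee_rot: [0.499, -0.5, 0.501, -0.5]
force: [0.6, -0.4, 0.3]
grip_width: 0.24
time_s: 12.77
eef_pos: [558.1, -38.6, 58.1]
ee_rot: [0.499, -0.5, 0.5, -0.5]
force: [0.7, 1.0, -0.2]
grip_width: 0.498
time_s: 13.1
eef_pos: [558.8, -38.6, 140.1]
ee_rot: [-0.5, 0.499, -0.499, 0.501]
force: [-0.9, 0.8, -1.1]
grip_width: 0.497
[558.83628258 -38.57222766 140.07681327] [array([22.33246693,  2.06450901,  6.58380135]), array([-0.00297079, -0.00105107,  0.00166958]), array([-2.62168954e-03,  3.14053703e+00, -4.66494454e-03])]
```

View pics/w13.png

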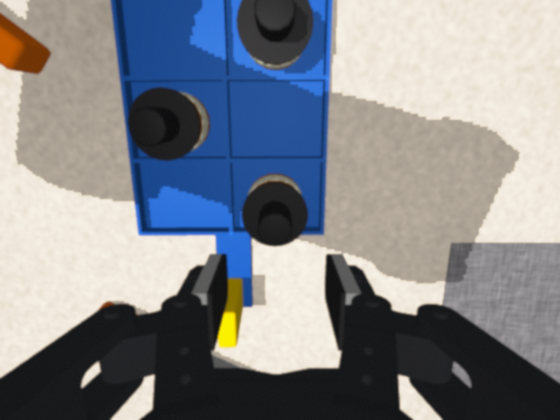

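Three bottles stand in the tray. Next is bottle D.

```bash
python3 -m inch '[22.3,2,6.6,0,0,0,22.3,2,6.6,0,0,0,22.3,2,6.6,0,0,0,22.3,2,6.6,0,0,0,22.3,2,6.6,0,0,0,22.3,2,6.6,0,0,0,22.3,2,6.6,0,0,0,22.3,2,6.6,0,0,0]' ; python3 - <<'E'
from h import *
print(ctrl.sense()['eef_pos'],toolmove([624.5,-262,50],0))
k=ctrl.get_calibration('wrist');im=ctrl.capture('wrist');save(im,'w14')
print(w2p(k,[624.5,-262,78]))
E
```

```text
time_s: 13.82
eef_pos: [622.6, -262.1, 115.4]
ee_rot: [0.499, -0.5, 0.502, -0.499]
force: [-0.2, 0.6, -0.4]
grip_width: 0.502
[ 622.62128984 -262.13445716  115.4106816 ] [array([-3.66817944e-03,  6.54015641e+00,  2.17691738e-01]), array([ 0.00456314, -0.0029291 , -0.0015857 ]), array([2.48849562e-03, 3.13865440e+00, 7.16107338e-03])]
[279.44924428 241.11956449]
```

View pics/w14.png

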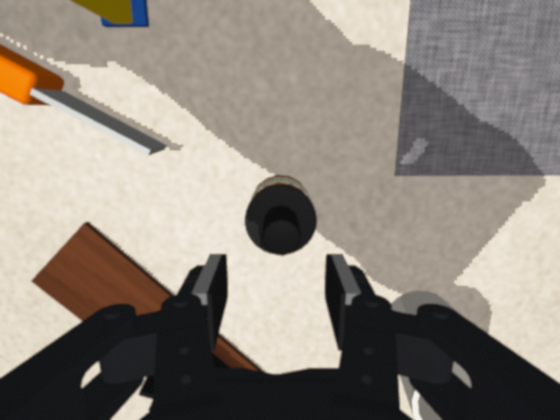

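```bash
python3 -m inch '[-0.2,4,0.2,0,0,0,-0.2,6.5,0.2,0,0,0,-0.2,6.5,0.2,0,0,0,-0.2,6.5,0.2,0,0,0]'; python3 -m inch '[0,0,0,0,0,0,0,0,0,0,0,0,0,0,0,0,0,0,0,0,0,0,0,0]' 1 40; python3 - <<'E'
from h import *
print(ctrl.sense()['eef_pos'],toolmove([486.5,-38.5,130],0))
E
```

```text
time_s: 14.2
eef_pos: [624.9, -257.9, 52.3]
ee_rot: [0.499, -0.501, 0.501, -0.499]
force: [-0.5, 0.3, 1.2]
grip_width: 0.501
time_s: 14.53
eef_pos: [626.2, -259.6, 55.3]
ee_rot: [-0.5, 0.5, -0.499, 0.501]
force: [-0.8, 0.7, 6.7]
grip_width: 0.241
[ 626.16092591 -259.59326404   55.26087493] [array([-22.08198605,  -7.53922753, -13.97423933]), array([-0.00144902, -0.00086098,  0.00203985]), array([-3.20331643e-03,  3.14072922e+00, -2.27549359e-03])]
```

```bash
python3 -m inch '[0,-4,0,0,0,0,-2,-8,-3,0,0,0,-22.1,-9,-14,0,0,0,-22.1,-9,-14,0,0,0,-22.1,-9,-14,0,0,0,-22.1,-9,-14,0,0,0,-22.1,-9,-14,0,0,0,-22.1,-9,-14,0,0,0]'; python3 - <<'E'
from h import *
print(ctrl.sense()['eef_pos'],toolmove([486.5,-38.5,60],0))
E
python3 -m inch '[0,0,0,0,0,0,0,0,0,0,0,0]';python3 - <<'E'
from h import *
print(ctrl.sense()['eef_pos'],toolmove([486.5,-38.5,60],0))
k=ctrl.get_calibration('wrist');im=ctrl.capture('wrist');save(im,'w15')
E
```

```text
time_s: 15.2
eef_pos: [483.8, -35.6, 144.0]
ee_rot: [-0.5, 0.5, -0.5, 0.5]
force: [0.8, -0.3, 0.0]
grip_width: 0.243
[483.84984497 -35.63376344 144.0446799 ] [array([0.28428957, 8.40430023, 0.27273739]), array([ 9.16116264e-04, -7.87989147e-05,  2.75201815e-04]), array([-4.32275140e-04,  3.14151350e+00,  1.43899591e-03])]
time_s: 15.37
eef_pos: [485.6, -37.3, 144.2]
ee_rot: [-0.5, 0.5, -0.499, 0.5]
force: [-0.3, 0.6, -1.3]
grip_width: 0.247
[485.61769748 -37.32121148 144.18277463] [array([0.10846885, 8.41842698, 0.08600653]), array([-0.00025153,  0.00093918,  0.00112752]), array([ 1.77056768e-03, -3.14065295e+00,  3.94976746e-04])]
```

View pics/w15.png

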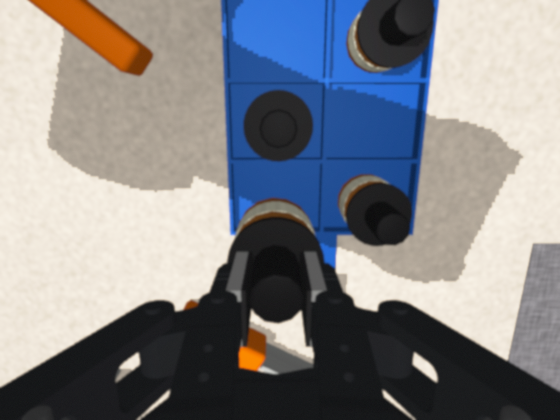

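```bash
python3 -m inch '[0.1,4,0.1,0,0,0,0.1,7.5,0.1,0,0,0,0.1,8.4,0.1,0,0,0,0.1,8.4,0.1,0,0,0,0.1,8.4,0.1,0,0,0]'; python3 -m inch '[0,0,0,0,0,0,0,0,0,0,0,0,0,0,0,0,0,0]' 0; python3 -m inch '[0,-4,0,0,0,0,0,-8,0,0,0,0,3,-11,0,0,0,0,3,-11,0,0,0,0,3,-11,0,0,0,0]'; python3 - <<'E'
from h import *
print(ctrl.sense()['eef_pos'])
k=ctrl.get_calibration('wrist');im=ctrl.capture('wrist');save(im,'w16')
E
```

```text
time_s: 15.83
eef_pos: [487.0, -40.1, 59.0]
ee_rot: [0.499, -0.5, 0.501, -0.5]
force: [0.8, -0.5, -0.4]
grip_width: 0.239
time_s: 16.08
eef_pos: [486.8, -39.5, 59.5]
ee_rot: [0.499, -0.5, 0.5, -0.5]
force: [0.7, 1.0, -0.5]
grip_width: 0.5
time_s: 16.5
eef_pos: [487.3, -70.2, 170.5]
ee_rot: [-0.499, 0.499, -0.5, 0.502]
force: [-0.7, 0.0, -0.1]
grip_width: 0.499
[487.25929261 -70.18629994 170.51963855]
```

View pics/w16.png

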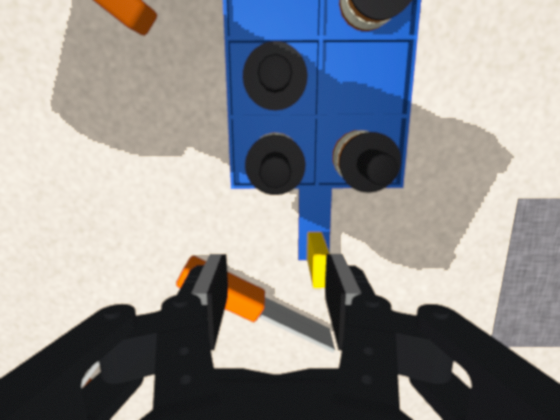

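All four bottles stand in compartments. Moving above the yellow grip.

```bash
python3 -m inch '[5.6,7,3.5,0,0,0,5.6,7,3.5,0,0,0,5.6,7,3.5,0,0,0,5.6,7,3.5,0,0,0,5.6,7,3.5,0,0,0]'; python3 - <<'E'
from h import *
print(ctrl.sense()['eef_pos'],toolmove([522.5,-126.5,27],0))
k=ctrl.get_calibration('wrist');im=ctrl.capture('wrist');save(im,'w17')
for y in(-111.5,-126.5,-141.5):print(w2p(k,[522.5,y,62]))
kt=ctrl.get_calibration('top');im=ctrl.capture('top');save(im,'top2')
E
```

```text
time_s: 16.97
eef_pos: [520.8, -124.3, 98.3]
ee_rot: [0.499, -0.501, 0.502, -0.499]
force: [-0.2, 0.5, 1.0]
grip_width: 0.497
[ 520.84875368 -124.30576691   98.2566752 ] [array([0.22644621, 7.12471369, 0.19423519]), array([ 0.00405354, -0.00102393, -0.00101146]), array([1.58828445e-03, 3.14056187e+00, 6.36520556e-03])]
[279.06168919 219.63530748]
[279.0195781  245.85568381]
[278.97921795 270.98584635]
```

View pics/w17.png

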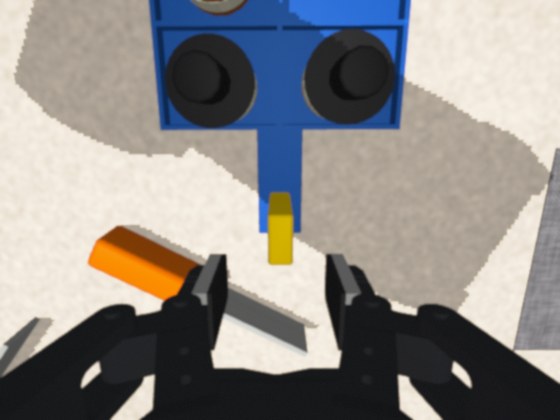

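View pics/top2.png

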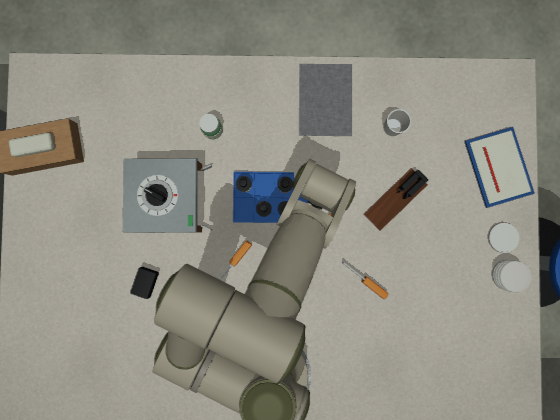

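The yellow grip is at (280,238). The scraper blade is close to the left finger, so I narrow the opening and go down.

```bash
python3 -m inch '[-0.1,0,0.25,0,0,0,-0.1,3,0.25,0,0,0,-0.1,3,0.25,0,0,0]' 0.25 60;  python3 - <<'E'
from h import *
print(ctrl.sense()['eef_pos'],toolmove([523.3,-123,27],0))
k=ctrl.get_calibration('wrist');im=ctrl.capture('wrist');save(im,'w18')
E
```

```text
time_s: 17.32
eef_pos: [522.3, -122.7, 66.5]
ee_rot: [0.499, -0.501, 0.502, -0.498]
force: [-0.1, 0.0, -2.3]
grip_width: 0.371
[ 522.33403987 -122.72566679   66.52100634] [array([0.03417004, 3.95140944, 0.11991106]), array([ 0.00589772, -0.00027994, -0.00171241]), array([2.68959592e-03, 3.14129790e+00, 9.26328043e-03])]
```

View pics/w18.png

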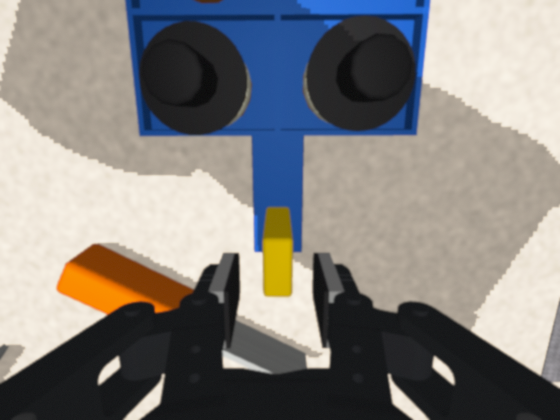

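```bash
python3 -m inch '[0,2,0.1,0,0,0,0,3.9,0.1,0,0,0,0,3.9,0.1,0,0,0,0,3.9,0.1,0,0,0]';  python3 -m inch '[0,0,0,0,0,0,0,0,0,0,0,0,0,0,0,0,0,0,0,0,0,0,0,0]' 1 60; python3 - <<'E'
from h import *
print(ctrl.sense()['eef_pos'])
k=ctrl.get_calibration('wrist');im=ctrl.capture('wrist');save(im,'w19')
for p in([416,198,125],[618.7,200,125]): print(w2p(k,p))
E
```

```text
time_s: 17.7
eef_pos: [525.0, -124.0, 31.0]
ee_rot: [0.499, -0.5, 0.501, -0.5]
force: [0.2, -0.6, 0.5]
grip_width: 0.375
time_s: 18.03
eef_pos: [525.5, -124.5, 31.9]
ee_rot: [-0.5, 0.5, -0.5, 0.5]
force: [-2.9, 0.3, 7.2]
grip_width: 0.146
[ 525.47951869 -124.50500361   31.87794971]
[2028.54070277 4319.85393335]
[-1180.78530695  4257.38900678]
```

View pics/w19.png

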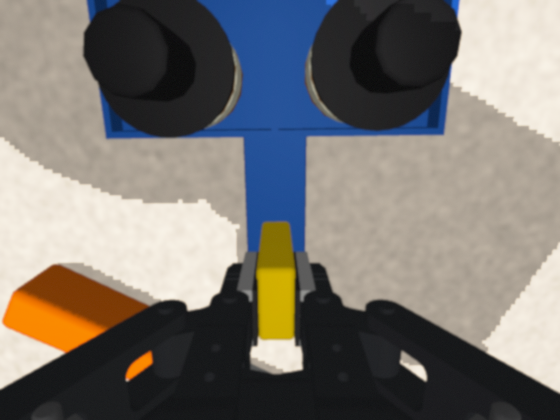

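The grip is held. Before pushing I measure the lateral offset between tray and mouth more carefully.

```bash
python3 - <<'E'
from h import *
kt=ctrl.get_calibration('top');im=ctrl.capture('top');save(im,'top3',(190,150,310,240),6)
im=ctrl.capture('scene');save(im,'scene3',(220,170,480,320),3)
E
```

```text
(no output)
```

View pics/top3.png

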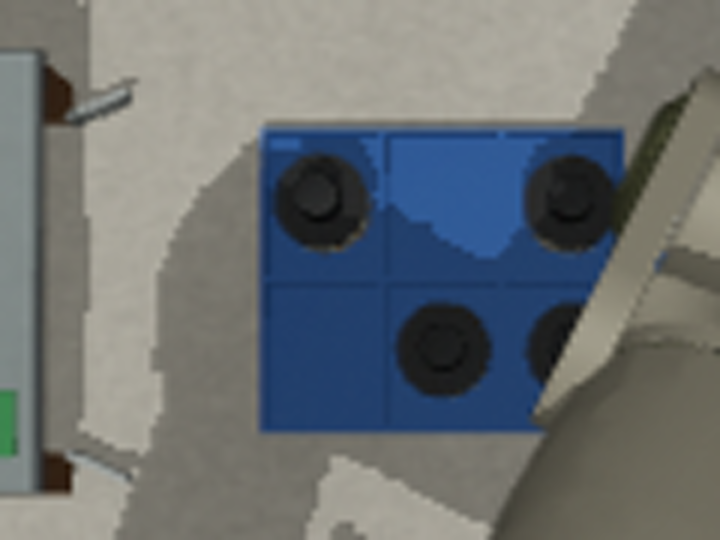

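View pics/scene3.png

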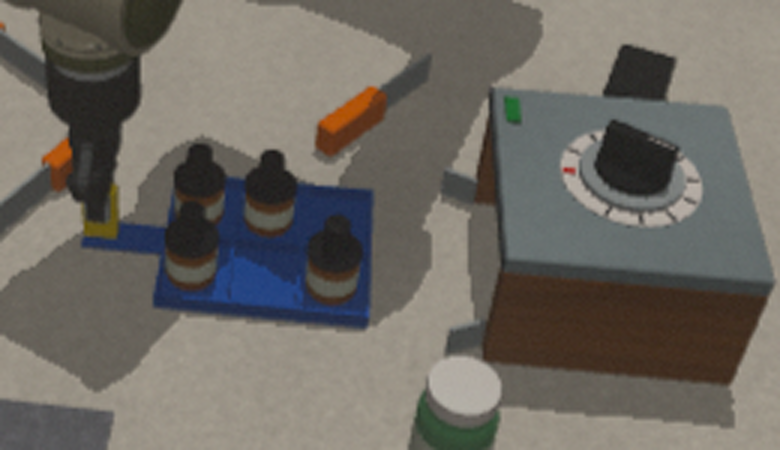

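```bash
python3 - <<'E'
from h import *
k=ctrl.get_calibration('top')
f=lambda u,v,z:print(p2w(k,(190+u/6,150+v/6),z).round(1))
print('guide tips, top edges z30 / foot z0');f(132,82,30);f(135,458,30);f(130,100,0);f(135,478,0)
print('tray');f(262,127,16);f(262,431,16);f(622,128,16)
print('roof');f(42,50,125);f(40,492,125)
print('knobs');f(318,193,82);f(440,343,82);f(572,196,82)
print('wall feet ');f(70,122,0);f(72,492,0)
E
```

```text
guide tips, top edges z30 / foot z0
[617.4 171.2  30. ]
[433.6 166.6  30. ]
[612.3 175.9   0. ]
[424.  170.2   0. ]
tray
[597.6 108.5  16. ]
[447.6 106.3  16. ]
[599.  -69.3  16. ]
roof
[619.1 200.6 125. ]
[416.9 197.7 125. ]
knobs
[558.8  76.1  82. ]
[488.6  17.7  82. ]
[558.6 -43.7  82. ]
wall feet 
[601.  205.6   0. ]
[416.7 201.3   0. ]
```

Chamber and tray yaws agree (about 90.7°). The tray's centre line is about 3 mm to +x of the chamber's, and the travel to home is about 272 mm. I push in smooth steps.

```bash
python3 -m inch '[-0.5,0,0,0,0,0,-1.3,0,-0.1,0,0,0,-2.4,0,-0.2,0,0,0,-3.6,0,-0.3,0,0,0,-4.8,0,-0.3,0,0,0,-6.0,0,-0.3,0,0,0,-6.8,0,-0.3,0,0,0,-7.2,0,-0.3,0,0,0]'; python3 - <<'E'
from h import *
print(ctrl.sense()['eef_pos'])
kt=ctrl.get_calibration('top');im=ctrl.capture('top');save(im,'top4',(190,150,310,240),6)
k=ctrl.get_calibration('wrist');im=ctrl.capture('wrist');save(im,'w20')
E
```

```text
time_s: 18.85
eef_pos: [523.1, -52.3, 31.9]
ee_rot: [-0.5, 0.5, -0.499, 0.501]
force: [-0.3, -6.2, 4.8]
grip_width: 0.157
[523.10936331 -52.30374728  31.8688309 ]
```

View pics/top4.png

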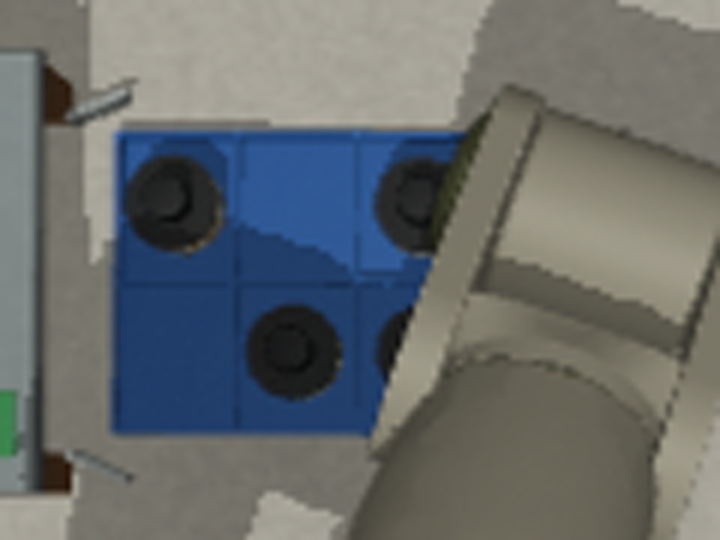

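View pics/w20.png

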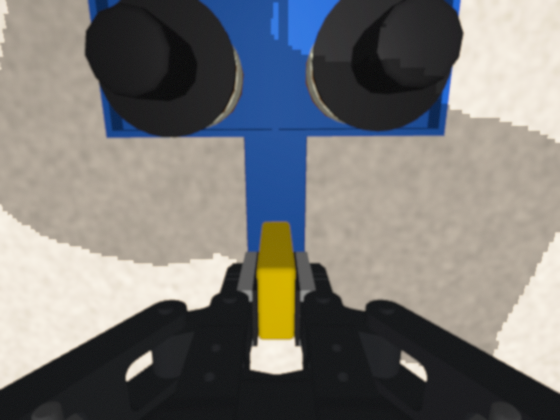

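The tray followed straight, and its front edge is between the guides, with slightly more room toward -x. Continuing with about 2.5 mm more toward -x.

```bash
python3 -m inch '[-0.5,0,-0.1,0,0,0,-1.3,0,-0.2,0,0,0,-2.4,0,-0.3,0,0,0,-3.6,0,-0.3,0,0,0,-4.8,0,-0.3,0,0,0,-6.0,0,-0.3,0,0,0,-7.0,0,-0.3,0,0,0,-7.4,0,-0.3,0,0,0]'; python3 - <<'E'
from h import *
print(ctrl.sense()['eef_pos'])
kt=ctrl.get_calibration('top');im=ctrl.capture('top');save(im,'top5',(190,150,310,240),6)
k=ctrl.get_calibration('wrist');im=ctrl.capture('wrist');save(im,'w21')
E
```

```text
time_s: 19.62
eef_pos: [520.2, 22.0, 31.9]
ee_rot: [-0.5, 0.5, -0.499, 0.501]
force: [0.7, -6.2, 7.0]
grip_width: 0.155
[520.21873691  21.99982958  31.86282485]
```

View pics/top5.png

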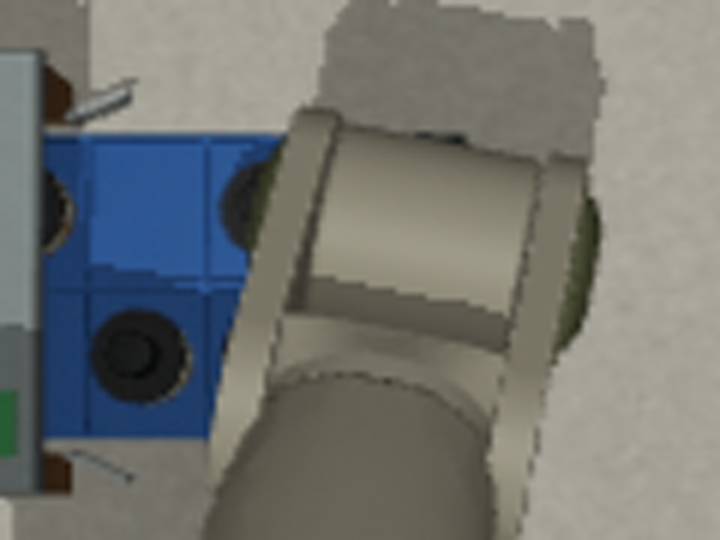

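View pics/w21.png

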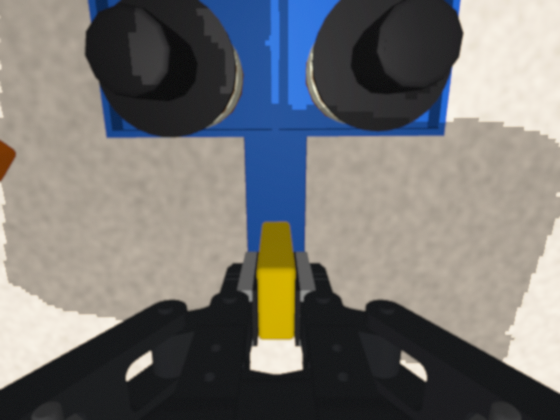

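It is inside the mouth and centred (13 px of room each side). Continuing.

```bash
python3 -m inch '[-0.5,0,0,0,0,0,-1.3,0,0,0,0,0,-2.4,0,0,0,0,0,-3.6,0,0,0,0,0,-4.8,0,-0.1,0,0,0,-6.0,0,-0.1,0,0,0,-7.0,0,-0.1,0,0,0,-7.4,0,-0.1,0,0,0]'; python3 -m inch '[-0.5,0,0,0,0,0,-1.2,0,0,0,0,0,-2.0,0,0,0,0,0,-2.8,0,0,0,0,0,-3.5,0,-0.1,0,0,0,-4.0,0,-0.1,0,0,0,-4.3,0,-0.1,0,0,0,-4.4,0,-0.1,0,0,0]'; python3 - <<'E'
from h import *
print(ctrl.sense()['eef_pos'])
kt=ctrl.get_calibration('top');im=ctrl.capture('top');save(im,'top6',(190,150,310,240),6)
k=ctrl.get_calibration('wrist');im=ctrl.capture('wrist');save(im,'w22')
E
```

```text
time_s: 20.38
eef_pos: [519.3, 96.2, 31.9]
ee_rot: [-0.5, 0.5, -0.499, 0.501]
force: [-0.3, -7.0, 7.2]
grip_width: 0.152
time_s: 21.05
eef_pos: [518.3, 139.5, 31.9]
ee_rot: [-0.5, 0.5, -0.499, 0.501]
force: [-0.2, -6.8, 6.8]
grip_width: 0.157
[518.32211397 139.52253582  31.87257871]
```

View pics/top6.png

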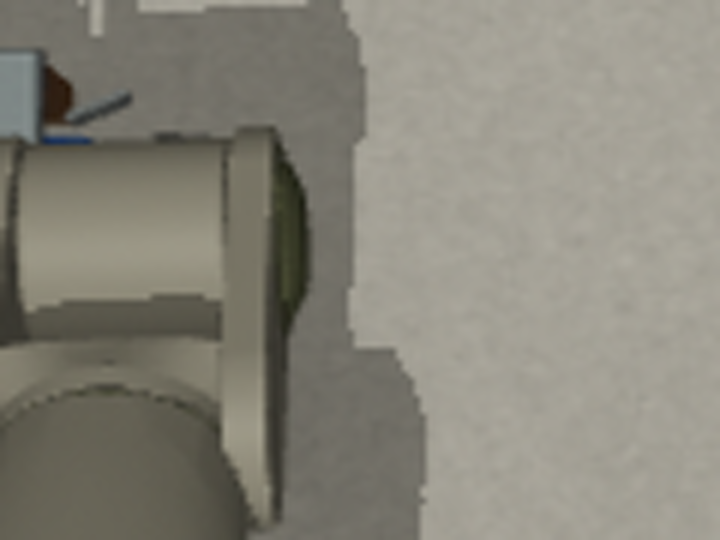

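View pics/w22.png

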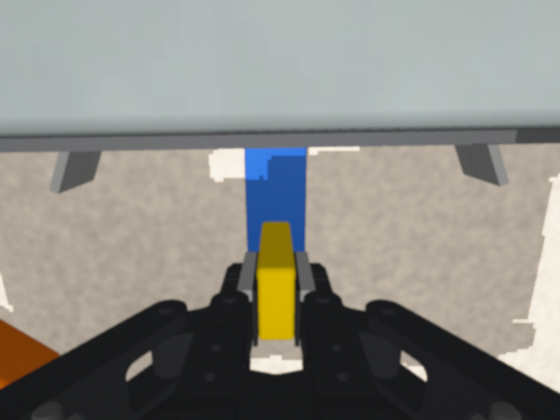

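```bash
python3 -m inch '[-0.3,0,0,0,0,0,-0.6,0,0,0,0,0,-0.6,0,0,0,0,0]'; python3 -m inch '[-0.2,0,0,0,0,0,-0.4,0,0,0,0,0,-0.4,0,0,0,0,0]'
```

```text
time_s: 21.4
eef_pos: [518.4, 145.6, 31.9]
ee_rot: [-0.5, 0.5, -0.499, 0.501]
force: [0.0, -2.7, 6.9]
grip_width: 0.156
time_s: 21.65
eef_pos: [519.3, 147.6, 31.9]
ee_rot: [-0.5, 0.5, -0.498, 0.502]
force: [5.0, -16.7, 3.9]
grip_width: 0.155
```

Contact with the back wall shows as force rising to 17 N at y = 147.6, and I predicted 147.5. Release and rise.

```bash
python3 -m inch '[0,0,0,0,0,0,0,0,0,0,0,0,0,0,0,0,0,0]' 0.3; python3 -m inch '[0,-4,0,0,0,0,0,-8,0,0,0,0,0,-12,0,0,0,0,0,-16,0,0,0,0,8,-18,0,0,0,0,8,-18,0,0,0,0,8,-18,0,0,0,0,8,-18,0,0,0,0]'; python3 - <<'E'
from h import *
print(ctrl.sense()['eef_pos'])
k=ctrl.get_calibration('wrist');im=ctrl.capture('wrist');save(im,'w23')
kt=ctrl.get_calibration('top');im=ctrl.capture('top');save(im,'top7')
kt=ctrl.get_calibration('top');im=ctrl.capture('scene');save(im,'scene7')
E
```

```text
time_s: 21.9
eef_pos: [517.2, 150.0, 30.5]
ee_rot: [0.499, -0.5, 0.501, -0.5]
force: [0.5, 0.0, 0.3]
grip_width: 0.351
time_s: 22.57
eef_pos: [517.5, 68.8, 210.6]
ee_rot: [0.499, -0.499, 0.501, -0.501]
force: [-0.1, 0.6, 0.2]
grip_width: 0.349
[517.4548585   68.78063057 210.62346648]
```

View pics/w23.png

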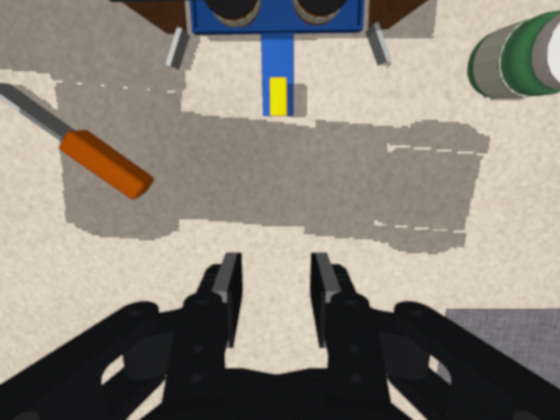

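View pics/top7.png

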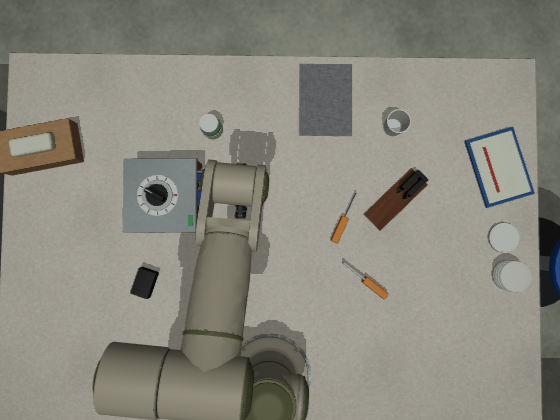

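View pics/scene7.png

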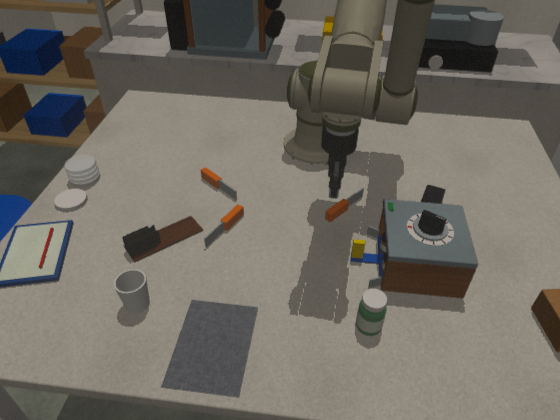

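The tray is home and centred, with its tongue midway between the guides. The announced nudge hit the scraper: A now lies at about (343,216) in the top view. The counter must still be turned, so I go above it.

```bash
python3 -m inch '[-23.2,-3,-0.1,0,0.53,0,-23.2,-3,-0.1,0,0.53,0,-23.2,-3,-0.1,0,0.53,0,-23.2,-3,-0.1,0,0.53,0,-23.2,-3,-0.1,0,0.53,0,-23.2,-3,-0.1,0,0.53,0,-23.2,-3,-0.1,0,0.53,0,-23.2,-3,-0.1,0,0.53,0]'; python3 -m inch '[0,0,0,0,0,0,0,0,0,0,0,0]'; python3 - <<'E'
from h import *
s=ctrl.sense();print(s['eef_pos'],s['joints'])
k=ctrl.get_calibration('wrist');im=ctrl.capture('wrist');save(im,'w24')
for p in([516,300,170],[514,299,140]):print(w2p(k,p))
import pickle;pickle.dump(k,open('k24.pkl','wb'))
E
```

```text
time_s: 23.38
eef_pos: [515.4, 304.7, 239.1]
ee_rot: [0.352, -0.354, 0.613, -0.612]
force: [0.6, 0.1, -0.2]
grip_width: 0.35
time_s: 23.55
eef_pos: [516.5, 301.2, 239.4]
ee_rot: [0.35, -0.352, 0.614, -0.614]
force: [-0.4, 0.2, 0.3]
grip_width: 0.349
[516.48525276 301.24186854 239.43055409] [3.32203681e-01 4.72706909e-01 1.24647957e+00 1.26542238e-04
 1.42517113e+00 8.63612725e-01]
[276.45858043 224.85446622]
[274.77654237 214.10821879]
```

View pics/w24.png

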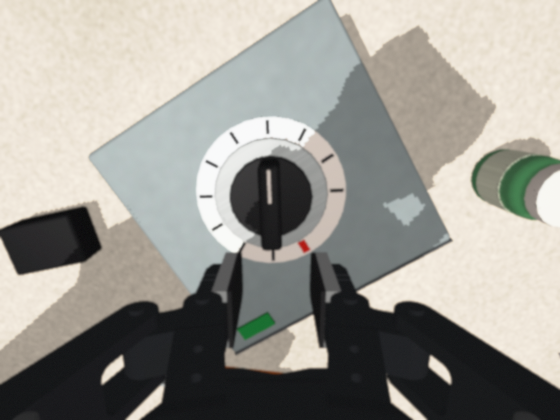

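```bash
python3 - <<'E'
from h import *
import pickle;k=pickle.load(open('k24.pkl','rb'))
print(p2w(k,(269.5,203),170),p2w(k,(271,196.5),140),p2w(k,(268,160),170),p2w(k,(271,247),170))
c=p2w(k,(269.5,206),170)
for ax in (c,[516,303,150]):
    print(toolmove([*ax[:2],145],-0.53))
E
```

```text
[519.53323136 314.60949596 170.        ] [518.30996527 311.60295071 140.        ] [532.48436243 338.1709047  170.        ] [505.29511349 288.7536482  170.        ]
[array([-1.14298902,  9.45483932, -0.42668923]), array([ 0.00179747, -0.00206835,  0.00183833]), array([-2.88573763e-03,  3.13952171e+00,  2.82160110e-03])]
[array([-0.15777781,  9.45613999, -0.14137486]), array([ 0.00179747, -0.00206835,  0.00183833]), array([-2.88573763e-03,  3.13952171e+00,  2.82160110e-03])]
```

The wrist gives (519,313) and the top camera about (516,305). I re-measure both at rest.

```bash
python3 - <<'E'
from h import *
k=ctrl.get_calibration('wrist');s=ctrl.sense();im=ctrl.capture('wrist');save(im,'w25',(190,100,350,270),3.5)
print(s['eef_pos'],s['joints'])
import pickle;pickle.dump(k,open('k25.pkl','wb'))
im=ctrl.capture('wrist');k2=ctrl.get_calibration('wrist');print(np.abs(k2['world_to_cam']-k['world_to_cam']).max())
E
```

```text
[516.65247603 300.98693333 239.56145233] [3.31680420e-01 4.72548843e-01 1.24638091e+00 1.71584876e-04
 1.42522836e+00 8.63723668e-01]
0.2541912154716215
```

View pics/w25.png

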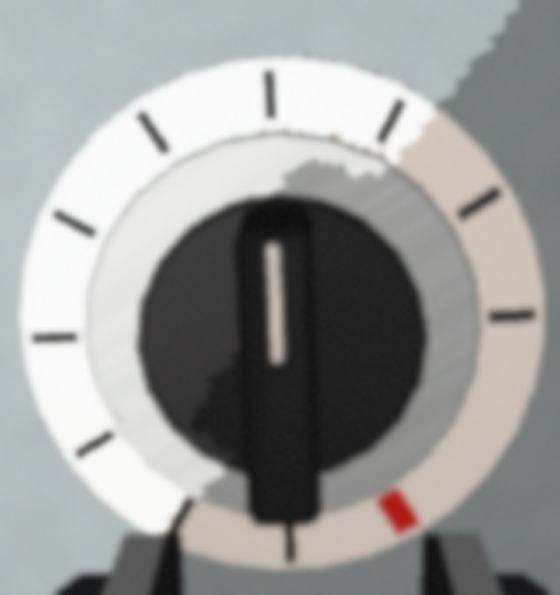

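```bash
python3 - <<'E'
import cv2
im=cv2.imread('pics/top7.png')[140:250,110:220];cv2.imwrite('pics/topk.png',cv2.resize(im,None,fx=5.4,fy=5.4,interpolation=3))
E
```

```text
(no output)
```

View pics/topk.png

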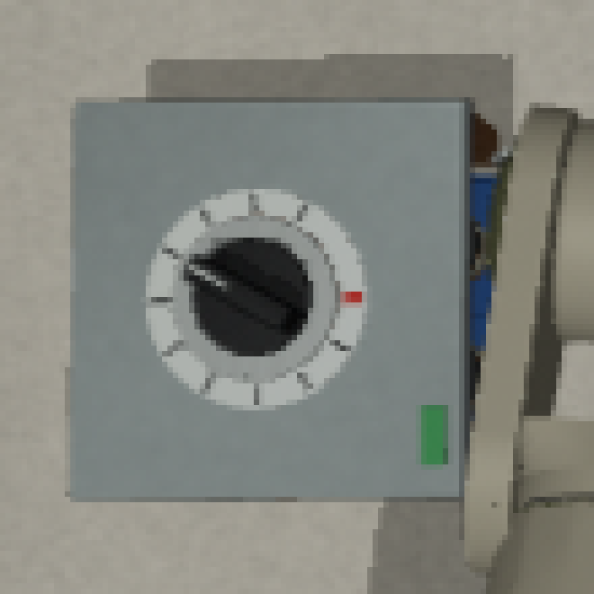

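```bash
python3 - <<'E'
from h import *
import pickle;k=pickle.load(open('k25.pkl','rb'))
print(p2w(k,(270.6,189.2),126),p2w(k,(270.6,196),140),p2w(k,(270,205.7),170))
kt=ctrl.get_calibration('top')
print(p2w(kt,(157.5,195.4),126),p2w(kt,(110+254/5.4,140+296/5.4),140),p2w(kt,(110+246/5.4,140+291/5.4),170))
s=ctrl.sense();print(s['eef_pos'])
print(toolmove([517,306,150],-0.53))
E
```

```text
[519.16003599 313.46197017 126.        ] [518.43468213 311.79820294 140.        ] [519.08118453 312.67433493 170.        ]
[515.79136936 306.44834153 126.        ] [516.40657058 304.47250261 140.        ] [516.73328498 301.42555368 170.        ]
[516.80708357 300.96058996 239.83540619]
[array([-0.45669746,  8.98324451, -0.22600057]), array([ 0.00146484, -0.00232073,  0.00141144]), array([-2.21545458e-03,  3.13927030e+00,  2.29926372e-03])]
```

```bash
python3 - <<'E'
from h import *
import pickle;k=pickle.load(open('k25.pkl','rb'))
s=ctrl.sense();q=s['ee_rot'];Rm=R.from_quat([q[1],q[2],q[3],q[0]]).as_matrix()
f=lambda a:w2p(k,s['eef_pos']+Rm@np.array(a,float)).round(1)
for y in(0,-5,-10):
    for x in(-11,0,11): print(x,y,f([x,y,-15]),f([x,y,15]))
E
python3 - <<'E'
import cv2
im=cv2.imread('pics/w24.png')[230:390,190:360];cv2.imwrite('pics/fing.png',cv2.resize(im,None,fx=3.7,fy=3.7,interpolation=3))
E
```

```text
-11 0 [241.9 248.6] [310.7 248.7]
0 0 [242.5 271.7] [310.1 271.7]
11 0 [243.1 293.9] [309.4 293.9]
-11 -5 [240.8 253.1] [311.9 253.2]
0 -5 [241.4 276.9] [311.1 276.9]
11 -5 [242.1 299.7] [310.5 299.7]
-11 -10 [239.6 258. ] [313.1 258. ]
0 -10 [240.3 282.4] [312.3 282.4]
11 -10 [241.  305.8] [311.6 305.8]
```

View pics/fing.png

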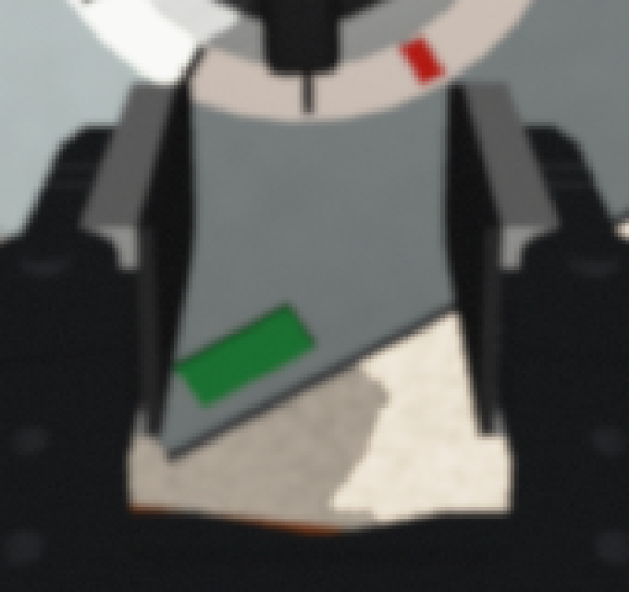

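The fingertips appear where the calibration puts them (241,253 and 312,253), so I trust the wrist estimate in the tool frame. I move closer over it and check.

```bash
python3 - <<'E'
from h import *
print(toolmove([518.6,311,184],-0.55))
E
```

```text
[array([-0.96391364,  5.58269758, -0.34688196]), array([0.00145067, 0.01767926, 0.00142604]), array([ 2.22747078e-03, -3.12391178e+00, -2.26594165e-03])]
```

```bash
python3 -m inch '[-1,3,-0.35,0,-0.03,0,-1,5.6,-0.35,0,-0.03,0,-1,5.6,-0.35,0,-0.03,0,-1,5.6,-0.35,0,-0.03,0,-1,5.6,-0.35,0,-0.03,0,-1,5.6,-0.35,0,-0.03,0]'; python3 - <<'E'
from h import *
k=ctrl.get_calibration('wrist');s=ctrl.sense();im=ctrl.capture('wrist');save(im,'w26',(190,170,370,340),3.5)
print(s['eef_pos'],s['joints'],w2p(k,[518.6,311,170]))
import pickle;pickle.dump(k,open('k26.pkl','wb'))
E
```

```text
time_s: 24.2
eef_pos: [519.4, 312.2, 185.9]
ee_rot: [0.361, -0.36, 0.608, -0.608]
force: [0.7, 0.3, -0.3]
grip_width: 0.349
[519.37053044 312.17529928 185.8878158 ] [3.47963755e-01 5.25547170e-01 1.30499246e+00 2.80234707e-04
 1.30967790e+00 8.49478303e-01] [275.67133677 259.8415984 ]
```

View pics/w26.png

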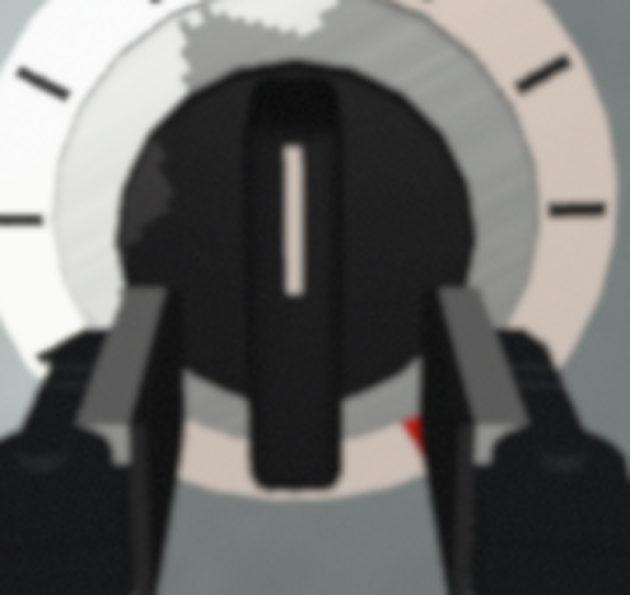

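The bar is aligned and centred between the fingers to about 1 mm. Going down and gripping.

```bash
python3 - <<'E'
from h import *
import pickle;k=pickle.load(open('k26.pkl','rb'))
print(p2w(k,(274.4,236.6),140),p2w(k,(274.4,258),170),toolmove([518.4,311.5,147],-0.503))
E
```

```text
[518.47235132 312.26353265 140.        ] [518.52390427 312.15349645 170.        ] [array([ 0.10688103,  3.86465917, -0.0423212 ]), array([-0.00049452,  0.00153672, -0.00100636]), array([-1.58001776e-03, -3.14005544e+00,  7.76403755e-04])]
```

```bash
python3 -m inch '[0,2,-0.05,0,0,0,0,3.8,-0.05,0,0,0,0,3.8,-0.05,0,0,0,0,3.8,-0.05,0,0,0]'; python3 -m inch '[0,0,0,0,0,0,0,0,0,0,0,0,0,0,0,0,0,0,0,0,0,0,0,0]' 1 40
```

```text
time_s: 24.58
eef_pos: [518.2, 312.4, 146.5]
ee_rot: [0.36, -0.361, 0.609, -0.608]
force: [0.1, -0.4, 0.8]
grip_width: 0.35
time_s: 24.92
eef_pos: [518.6, 312.8, 147.7]
ee_rot: [0.361, -0.36, 0.608, -0.608]
force: [-1.6, 0.3, 6.7]
grip_width: 0.152
```

```bash
python3 -m inch '[0,0,0,0,-0.1,0,0,0,0,0,-0.2,0,0,0,0,0,-0.3,0,0,0,0,0,-0.4,0,0,0,0,0,-0.5,0,0,0,0,0,-0.6,0,0,0,0,0,-0.7,0,0,0,0,0,-0.8,0]'; python3 - <<'E'
from h import *
s=ctrl.sense();print(s['joints'],s['wrist_torque']);im=ctrl.capture('scene');save(im,'scene8',(360,170,500,310),4)
E
```

```text
time_s: 25.58
eef_pos: [516.7, 313.1, 147.7]
ee_rot: [-0.569, 0.571, -0.42, 0.417]
force: [-13.2, -0.6, 11.9]
grip_width: 0.16
[0.35030203 0.55839032 1.35582843 0.00183574 1.23107087 0.0453099 ] [-0.14301118  2.15421855 -0.09910867]
```

View pics/scene8.png

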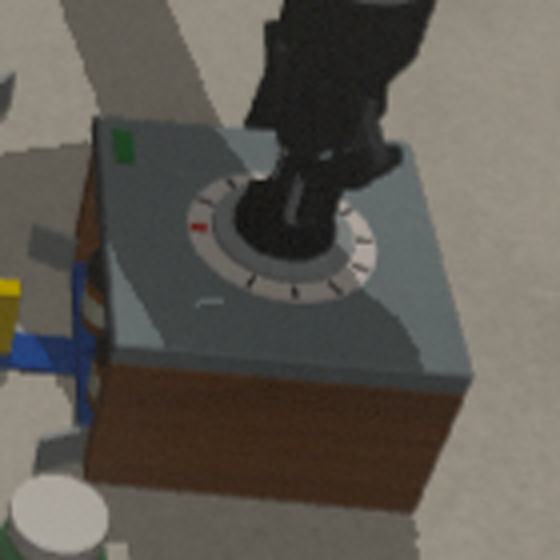

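The knob is turning. There is a 13 N side force, so the axis is about 2 mm toward -x; I shift and go on.

```bash
python3 -m inch '[0,0,-0.2,0,0,0,0,0,-0.2,0,-0.1,0,0,0,-0.2,0,-0.2,0,0,0,-0.2,0,-0.3,0,0,0,-0.2,0,-0.4,0,0,0,-0.2,0,-0.5,0,0,0,-0.2,0,-0.6,0]'; python3 - <<'E'
from h import *
s=ctrl.sense();print(s['joints'][5],s['wrist_torque'])
E
```

```text
time_s: 26.22
eef_pos: [515.3, 312.2, 147.7]
ee_rot: [-0.668, 0.669, -0.232, 0.23]
force: [-9.9, -1.8, 10.8]
grip_width: 0.156
-0.5545877426898289 [-0.374671    1.72145918 -0.08202261]
```

```bash
python3 -m inch '[-0.16,0,-0.12,0,0,0,-0.16,0,-0.12,0,-0.1,0,-0.16,0,-0.12,0,-0.2,0,-0.16,0,-0.12,0,-0.3,0,-0.16,0,-0.12,0,-0.4,0,-0.16,0,-0.12,0,-0.5,0,-0.16,0,-0.12,0,-0.5,0]'; python3 - <<'E'
from h import *
s=ctrl.sense();print(s['joints'],s['wrist_torque'])
E
```

```text
time_s: 26.8
eef_pos: [514.6, 311.1, 147.7]
ee_rot: [-0.704, 0.705, -0.059, 0.059]
force: [-3.7, -6.9, 9.1]
grip_width: 0.156
[ 0.34975677  0.55123459  1.36755714 -0.00175622  1.22353478 -1.05359473] [-1.08516673  0.57776444  0.03487897]
```

Turned 1.9 rad. Release, rise, turn half a turn back and regrip.

```bash
python3 -m inch '[0,0,0,0,0,0,0,0,0,0,0,0,0,-2.5,0,0,0,0,0,-4.5,0,0,0,0]' 0.25; python3 -m inch '[0,0,0,0,0.9,0,0,0,0,0,0.9,0,0,0,0,0,0.9,0,0,0,0,0,0.9,0,0,0,0,0,0.9,0,0,0,0,0,0.9,0,0,0,0,0,0.9,0,0,0,0,0,0.9,0]';python3 -m inch '[0,0,0,0,0.9,0,0,0,0,0,0.9,0,0,0,0,0,0.9,0,0,0,0,0,0.9,0,0,0,0,0,0.9,0,0,0,0,0,0.9,0,0,0,0,0,0.9,0,0,0,0,0,0.9,0]';python3 -m inch '[0,0,0,0,0.9,0,0,0,0,0,0.9,0,0,0,0,0,0.9,0,0,0,0,0,0.9,0,0,0,0,0,0.9,0,0,0,0,0,0.9,0,0,0,0,0,0.9,0,0,0,0,0,0.9,0]'; python3 - <<'E'
from h import *
s=ctrl.sense();print(s['joints'],s['eef_pos']);print(toolmove([515,310,190],1.4))
k=ctrl.get_calibration('wrist');im=ctrl.capture('wrist');save(im,'w27')
import pickle;pickle.dump(k,open('k27.pkl','wb'))
E
```

```text
time_s: 27.13
eef_pos: [514.0, 312.0, 191.3]
ee_rot: [-0.704, 0.705, -0.062, 0.06]
force: [-0.9, -0.2, 0.8]
grip_width: 0.371
time_s: 27.8
eef_pos: [514.3, 312.1, 190.9]
ee_rot: [-0.607, 0.607, -0.363, 0.362]
force: [-0.8, 0.3, 0.6]
grip_width: 0.374
time_s: 28.47
eef_pos: [514.3, 312.1, 190.9]
ee_rot: [0.389, -0.39, 0.59, -0.59]
force: [-0.2, 0.6, 0.9]
grip_width: 0.373
time_s: 29.13
eef_pos: [514.3, 312.0, 190.9]
ee_rot: [0.094, -0.095, 0.701, -0.701]
force: [-0.7, -0.2, -0.6]
grip_width: 0.373
[3.50656124e-01 5.13368252e-01 1.31091797e+00 3.86480358e-04
 1.31892187e+00 1.65214068e+00] [514.25827542 312.03884844 190.88379697]
[array([-0.01741742,  0.08829898,  0.21629026]), array([ 2.28898119e-03, -2.70158035e+00,  1.69161658e-04]), array([-1.23204544e-04,  4.40011377e-01,  1.66712060e-03])]
```

View pics/w27.png

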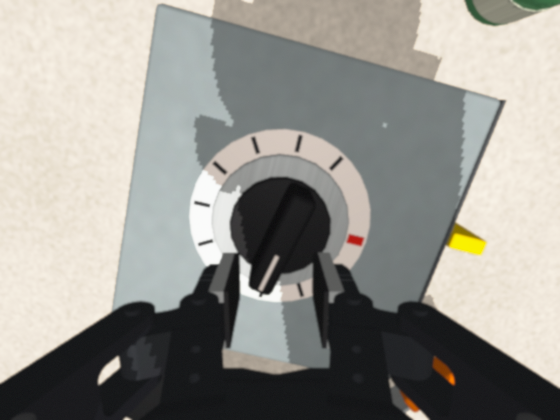

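```bash
python3 - <<'E'
from h import *
import pickle;k=pickle.load(open('k27.pkl','rb'))
print(p2w(k,(280.5,226),140),p2w(k,(280,215.5),126))
a=p2w(k,(300,187),170);b=p2w(k,(264,290),170);print((a+b)/2,np.arctan2(*(a-b)[1::-1]))
print(toolmove([515.5,310.5,190],1.4))
E
```

```text
[518.87550477 310.72062172 140.        ] [520.87739136 311.42078459 126.        ]
[521.20162658 311.3833229  170.        ] -0.04343411657770628
[array([-0.07927867,  0.08754671,  0.1812414 ]), array([ 2.38264361e-03, -2.69866113e+00,  1.75863096e-04]), array([-1.28195739e-04,  4.42930526e-01,  1.73683260e-03])]
```

```bash
python3 -m inch '[-0.27,0.1,0.23,0,0.42,0,-0.27,0.1,0.23,0,0.42,0,-0.27,0.1,0.23,0,0.42,0,-0.27,0.1,0.23,0,0.42,0,-0.27,0.1,0.23,0,0.42,0,-0.27,0.1,0.23,0,0.42,0]'; python3 - <<'E'
from h import *
s=ctrl.sense();print(s['joints'],s['eef_pos']);print(toolmove([517.5,310.5,147],1.4))
k=ctrl.get_calibration('wrist');im=ctrl.capture('wrist');save(im,'w28',(190,170,370,340),3.5)
E
```

```text
time_s: 29.68
eef_pos: [517.5, 310.5, 189.8]
ee_rot: [0.052, -0.05, -0.705, 0.705]
force: [0.3, -0.2, -0.1]
grip_width: 0.375
[3.46336753e-01 5.18552899e-01 1.30551577e+00 3.41977659e-04
 1.31928298e+00 2.06165663e+00] [517.46044076 310.47391959 189.84275987]
[array([-0.01085368,  4.28426139, -0.00545237]), array([ 2.64863464e-03, -3.11540404e+00,  8.71613127e-04]), array([-0.00055952,  0.02618737,  0.00170025])]
```

View pics/w28.png

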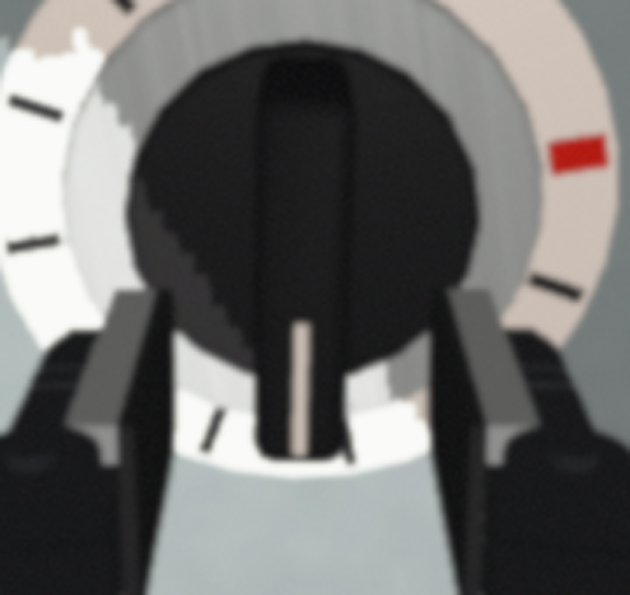

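Aligned and centred. Down, grip and turn the rest, about 1.75 rad.

```bash
python3 -m inch '[0,2,0,0,0,0,0,4.2,0,0,0,0,0,4.2,0,0,0,0]'; python3 -m inch '[0,0,0,0,0,0,0,0,0,0,0,0,0,0,0,0,0,0,0,0,0,0,0,0]' 1 40;  python3 -m inch '[0,0,0,0,-0.1,0,0,0,0,0,-0.2,0,0,0,0,0,-0.3,0,0,0,0,0,-0.4,0,0,0,0,0,-0.5,0,0,0,0,0,-0.6,0,0,0,0,0,-0.7,0,0,0,0,0,-0.8,0]'; python3 - <<'E'
from h import *
s=ctrl.sense();print(s['joints'][[0,5]],s['wrist_torque'],s['tau'][5])
E
```

```text
time_s: 29.98
eef_pos: [515.7, 309.8, 144.0]
ee_rot: [0.055, -0.049, -0.704, 0.706]
force: [0.3, -0.3, -1.2]
grip_width: 0.377
time_s: 30.32
eef_pos: [517.6, 310.5, 148.8]
ee_rot: [0.053, -0.053, -0.705, 0.705]
force: [-1.5, -1.3, -0.8]
grip_width: 0.158
time_s: 30.98
eef_pos: [517.5, 310.7, 148.8]
ee_rot: [0.227, -0.228, 0.67, -0.669]
force: [-1.3, -0.1, 0.8]
grip_width: 0.153
[0.34645382 1.26204697] [ 0.02001345  0.26111306 -0.05671732] 1.5196383744478226
```

```bash
python3 -m inch '[0,0,0,0,-0.1,0,0,0,0,0,-0.2,0,0,0,0,0,-0.3,0,0,0,0,0,-0.4,0,0,0,0,0,-0.5,0,0,0,0,0,-0.6,0,0,0,0,0,-0.7,0,0,0,0,0,-0.75,0]'; python3 - <<'E'
from h import *
s=ctrl.sense();print(s['joints'][[0,5]],s['wrist_torque'],s['tau'][5])
E
python3 -m inch '[0,0,0,0,-0.06,0,0,0,0,0,-0.12,0,0,0,0,0,-0.16,0,0,0,0,0,-0.16,0]'; python3 - <<'E'
from h import *
s=ctrl.sense();print(s['joints'][[0,5]],s['wrist_torque'],s['tau'][5])
E
```

```text
time_s: 31.65
eef_pos: [517.3, 310.8, 148.8]
ee_rot: [0.457, -0.457, 0.54, -0.539]
force: [-1.7, 0.8, 0.1]
grip_width: 0.157
[0.34670766 0.51185616] [ 0.04012093  0.41978372 -0.09917913] 0.07254974450916052
time_s: 31.98
eef_pos: [517.3, 310.8, 148.8]
ee_rot: [0.498, -0.498, 0.503, -0.502]
force: [-2.8, 0.9, 1.7]
grip_width: 0.15
[0.34678531 0.35550711] [0.09357245 0.58899157 0.06784818] -0.536419227719307
```

```bash
python3 -m inch '[0,0,0,0,-0.02,0,0,0,0,0,-0.04,0,0,0,0,0,-0.05,0,0,0,0,0,-0.05,0]'; python3 - <<'E'
from h import *
s=ctrl.sense();print(s['joints'][[0,5]],s['wrist_torque'],s['tau'][5])
E
```

```text
time_s: 32.32
eef_pos: [517.3, 310.8, 148.8]
ee_rot: [-0.509, 0.51, -0.491, 0.49]
force: [-5.2, 0.7, 5.8]
grip_width: 0.151
[0.3465667  0.30739067] [ 0.11979763  0.95197889 -0.56148373] -0.778245572000742
```

Torque jumped to 0.56 N m, so the zero stop is reached. Release and check.

```bash
python3 -m inch '[0,0,0,0,0,0,0,0,0,0,0,0,0,-2.5,0,0,0,0,0,-7,0,0,0,0,0,-10,0,0,0,0,0,-10,0,0,0,0,0,-10,0,0,0,0]' 0.25;  python3 - <<'E'
from h import *
s=ctrl.sense();print(s['joints'],s['eef_pos'])
k=ctrl.get_calibration('wrist');im=ctrl.capture('wrist');save(im,'w29')
E
```

```text
time_s: 32.9
eef_pos: [518.4, 310.6, 249.5]
ee_rot: [0.51, -0.509, 0.49, -0.491]
force: [-0.2, -1.3, -0.2]
grip_width: 0.376
[ 3.46102888e-01  4.79026511e-01  1.21089480e+00 -7.14826093e-06
  1.44908763e+00  3.07098489e-01] [518.38712141 310.56907825 249.53616812]
```

View pics/w29.png

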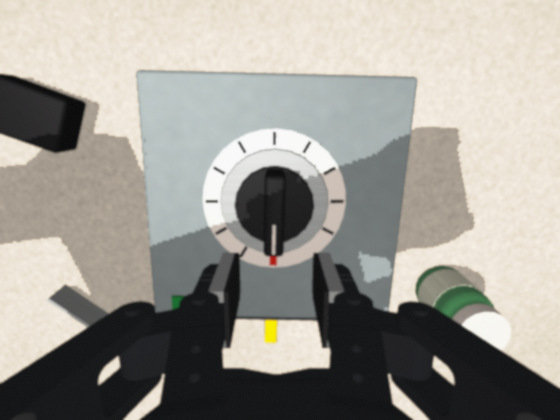

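The pointer is on the red mark, so the counter is at zero. Now the scraper: I go to a view over it, camera facing the stand.

```bash
python3 -m inch '[49.6,-5,-10.7,0,2.08,0,49.6,-5,-10.7,0,2.08,0,49.6,-5,-10.7,0,2.08,0,49.6,-5,-10.7,0,2.08,0,49.6,-5,-10.7,0,2.08,0,49.6,-5,-10.7,0,2.08,0,49.6,-5,-10.7,0,2.08,0,49.6,-5,-10.7,0,2.08,0]'; python3 - <<'E'
from h import *
print(ctrl.sense()['joints']); print(toolmove([430,-190,300],-2.04))
E
```

```text
time_s: 33.62
eef_pos: [459.2, -18.0, 279.5]
ee_rot: [0.209, -0.212, 0.676, -0.675]
force: [0.6, -0.8, 0.2]
grip_width: 0.376
[-2.94441250e-01  1.35556964e-01  1.59409118e+00 -1.06075031e-03
  1.41589881e+00  6.72693290e-01]
[array([12.17418973, -2.04170336, 12.49770439]), array([4.40043574e-04, 1.07302963e+00, 4.27119422e-03]), array([ 4.89672265e-03, -2.06855810e+00, -5.04489196e-04])]
```

```bash
python3 -m inch '[12.2,-2,12.5,0,1.07,0,12.2,-2,12.5,0,1.07,0,12.2,-2,12.5,0,1.07,0,12.2,-2,12.5,0,1.07,0,12.2,-2,12.5,0,1.07,0,12.2,-2,12.5,0,1.07,0,12.2,-2,12.5,0,1.07,0,12.2,-2,12.5,0,1.07,0]'; python3 -m inch '[0,0,0,0,0.09,0,0,0,0,0,0.09,0,0,0,0,0,0.09,0]' 0; python3 - <<'E'
from h import *
print(ctrl.sense()['joints'],ctrl.sense()['eef_pos'])
k=ctrl.get_calibration('wrist');im=ctrl.capture('wrist');save(im,'w30')
import pickle;pickle.dump(k,open('k30.pkl','wb'))
im=ctrl.capture('top');save(im,'top8',(310,150,450,255),5.6)
E
```

```text
time_s: 34.28
eef_pos: [431.5, -188.9, 299.2]
ee_rot: [-0.141, 0.138, 0.693, -0.693]
force: [0.2, 0.3, -0.5]
grip_width: 0.38
time_s: 34.53
eef_pos: [431.7, -188.5, 299.7]
ee_rot: [0.168, -0.166, -0.687, 0.687]
force: [0.2, -0.1, -0.7]
grip_width: 0.499
[-6.60325469e-01  1.51340777e-01  1.52371200e+00 -1.51934868e-03
  1.46976550e+00  1.38799463e+00] [ 431.74149513 -188.53669314  299.72977261]
```

View pics/w30.png

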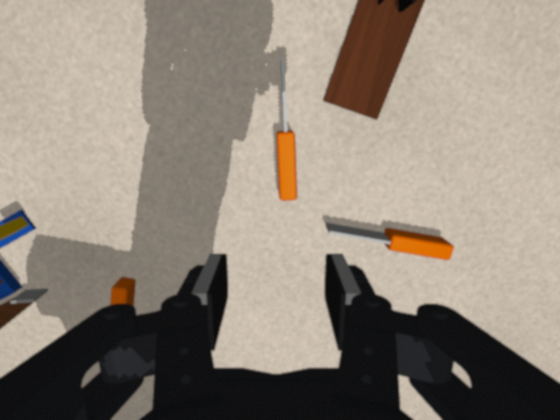

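View pics/top8.png

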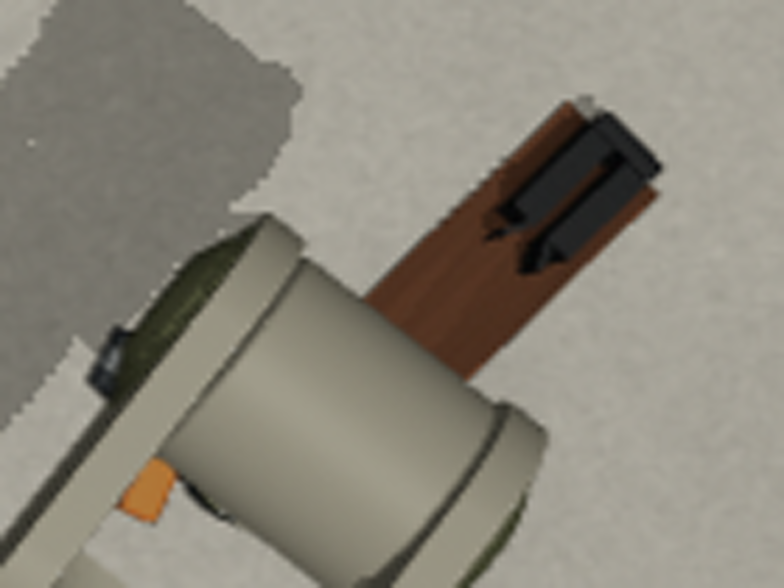

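```bash
python3 - <<'E'
import cv2
im=cv2.imread('pics/w30.png')[40:210,230:340];cv2.imwrite('pics/scr.png',cv2.resize(im,None,fx=3.5,fy=3.5,interpolation=3))
E
python3 - <<'E'
from h import *
import pickle;k=pickle.load(open('k30.pkl','rb'))
a,b,c=[p2w(k,u,34) for u in((286.5,132),(288.5,199),(282,57))]
print(a,b,c,np.linalg.norm(a-b),np.linalg.norm(c-b),np.arctan2(*(c-b)[1::-1]),np.arctan2(*(a-b)[1::-1]))
E
```

```text
[ 465.13355965 -219.4431875    34.        ] [ 393.78520322 -185.99013458   34.        ] [ 537.87755044 -250.86283097   34.        ] 78.80161619585729 158.02237583471342 -0.4230336308105368 -0.4384343524974097
```

View pics/scr.png

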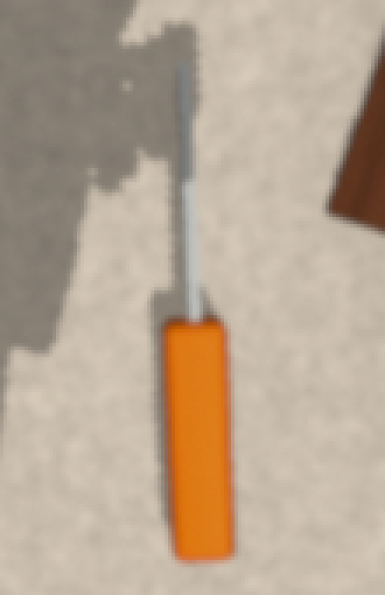

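The scraper reads 158 mm long (160 given) at -0.43 rad, standing on its edge. Handle runs (287,132) to (288,199), and look-alike C at (420,243) is a separate object. I approach the handle.

```bash
python3 - <<'E'
from h import *
print(toolmove([443.3,-209.4,70],-2.0))
E
```

```text
[array([-2.03754939, 23.01496553,  1.30477876]), array([-0.00090093, -0.04838029,  0.00266915]), array([-4.12893240e-03,  3.09320931e+00, -1.39365896e-03])]
```

```bash
python3 -m inch '[-2,10,1.3,0,-0.05,0,-2,20,1.3,0,-0.05,0,-2,23,1.3,0,-0.05,0,-2,23,1.3,0,-0.05,0,-2,23,1.3,0,-0.05,0,-2,23,1.3,0,-0.05,0,-2,23,1.3,0,-0.05,0,-2,23,1.3,0,-0.05,0]'; python3 - <<'E'
from h import *
s=ctrl.sense();print(s['eef_pos'])
k=ctrl.get_calibration('wrist');im=ctrl.capture('wrist');save(im,'w31')
print(w2p(k,[443.3,-209.4,34]),w2p(k,[465.1,-219.4,34]),w2p(k,[393.8,-186,34]))
import pickle;pickle.dump(k,open('k31.pkl','wb'))
E
```

```text
time_s: 35.3
eef_pos: [443.1, -209.3, 70.7]
ee_rot: [-0.152, 0.149, 0.691, -0.691]
force: [0.3, -0.6, -0.3]
grip_width: 0.501
[ 443.12849334 -209.32643881   70.69807469]
[276.24815146 240.74052726] [276.31478979 198.06443593] [275.04011078 327.92655361]
```

View pics/w31.png

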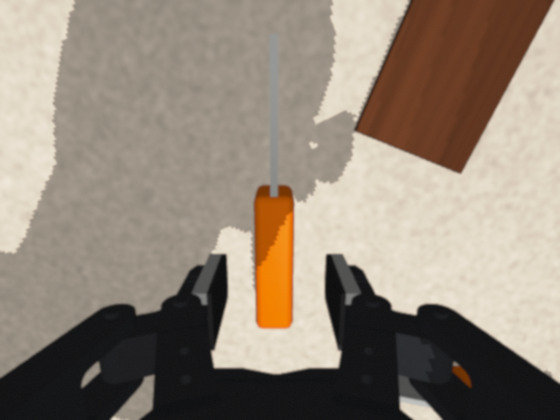

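```bash
python3 -m inch '[0,3,0,0,0,0,0,5.8,0,0,0,0,0,6.2,0,0,0,0,0,6.2,0,0,0,0]'; python3 -m inch '[0,0,0,0,0,0,0,0,0,0,0,0,0,0,0,0,0,0,0,0,0,0,0,0]' 1 60; python3 -m inch '[0,-2,0,0,0,0,0,-5,0,0,0,0,0,-7,0,0,0,0,0,-7,0,0,0,0]'; python3 - <<'E'
from h import *
s=ctrl.sense();print(s['eef_pos'],s['joints'])
k=ctrl.get_calibration('wrist');im=ctrl.capture('wrist');save(im,'w32')
import pickle;pickle.dump(k,open('k32.pkl','wb'))
E
```

```text
time_s: 35.68
eef_pos: [443.4, -209.6, 9.6]
ee_rot: [0.151, -0.15, -0.691, 0.691]
force: [-0.1, -0.4, -0.1]
grip_width: 0.502
time_s: 36.02
eef_pos: [444.4, -210.3, 11.2]
ee_rot: [0.15, -0.152, -0.69, 0.692]
force: [-0.8, -0.1, 7.8]
grip_width: 0.249
time_s: 36.35
eef_pos: [445.3, -210.9, 83.8]
ee_rot: [0.149, -0.153, -0.689, 0.693]
force: [0.1, -0.8, 0.1]
grip_width: 0.243
[ 445.3351344  -210.92728749   83.84998209] [-6.79863066e-01  4.15089264e-01  1.77931682e+00 -1.71436618e-03
  9.39259394e-01  1.32178503e+00]
```

View pics/w32.png

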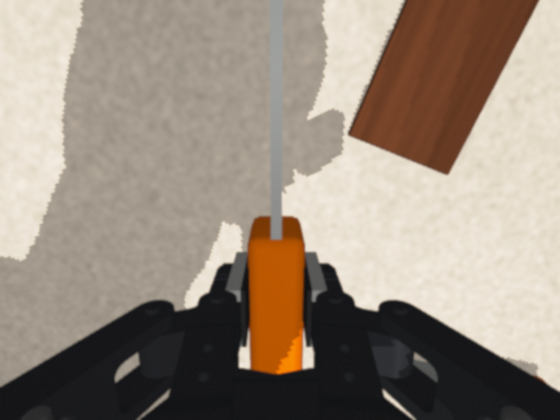

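```bash
python3 - <<'E'
from h import *
import pickle
kt=ctrl.get_calibration('top')
P=[p2w(kt,(290+u/5,120+v/5),6)[:2] for u,v in((370,470),(450,552),(690,322),(612,240))]
print(np.round(P,1))
c=np.mean(P,0);L,B,Rr,T=P
d=(Rr+T-L-B)/2;print('centre',c,'len',np.linalg.norm(d),'w',np.linalg.norm(T+L-Rr-B)/2,'ang',np.arctan2(d[1],d[0]))
k=pickle.load(open('k31.pkl','rb'));print('tip',p2w(k,(274,33),34),'front',p2w(k,(274,186),34))
a=np.arctan2(d[1],d[0]);u=d/np.linalg.norm(d);n=np.array([-u[1],u[0]])
# view: TCP at stand x=-40, lateral +60 , z 230
for lat in(60,-60):
    print(lat,c+u*-40+n*lat,toolmove([*(c+u*-40+n*lat),240],a-np.pi/2))
E
```

```text
[[ 474.8 -279.9]
 [ 426.6 -327.5]
 [ 565.2 -471.2]
 [ 613.9 -424.7]]
centre [ 520.11558898 -375.81492175] len 200.22235390507035 w 67.54844399083477 ang -0.8046596828367112
tip [ 537.41920446 -251.2596125    34.        ] front [ 471.49871643 -220.99683181   34.        ]
60 [ 535.61701216 -305.38974245] [array([-12.31734515, -15.77954593,   4.88537472]), array([-0.00168522,  0.37467613, -0.00463666]), array([-6.49073195e-03, -2.76690829e+00,  2.35909664e-03])]
-60 [ 449.14564533 -388.59252316] [array([ -7.92566302, -15.77009526,  16.05287393]), array([-0.00168522,  0.37467613, -0.00463666]), array([-6.49073195e-03, -2.76690829e+00,  2.35909664e-03])]
```

```bash
python3 -m inch '[-6,-10,2,0,0.1,0,-12.3,-15.8,4.9,0,0.375,0,-12.3,-15.8,4.9,0,0.375,0,-12.3,-15.8,4.9,0,0.375,0,-12.3,-15.8,4.9,0,0.375,0,-12.3,-15.8,4.9,0,0.375,0,-12.3,-15.8,4.9,0,0.375,0,-12.3,-15.8,4.9,0,0.375,0]'; python3 -m inch '[0,0,0,0,0,0,0,0,0,0,0,0]'; python3 - <<'E'
from h import *
s=ctrl.sense();print(s['eef_pos'],s['joints'])
k=ctrl.get_calibration('wrist');im=ctrl.capture('wrist');save(im,'w33')
import pickle;pickle.dump(k,open('k33.pkl','wb'))
E
```

```text
time_s: 37.07
eef_pos: [534.2, -304.5, 234.8]
ee_rot: [-0.279, 0.275, 0.651, -0.651]
force: [-0.0, 0.2, -2.1]
grip_width: 0.244
time_s: 37.23
eef_pos: [534.3, -304.4, 235.4]
ee_rot: [0.278, -0.275, -0.651, 0.651]
force: [-1.1, 0.6, -0.8]
grip_width: 0.247
[ 534.28112098 -304.40903691  235.41074352] [-7.07573404e-01  5.15424991e-01  1.19121092e+00 -1.40181190e-03
  1.43890112e+00  1.66832417e+00]
```

View pics/w33.png

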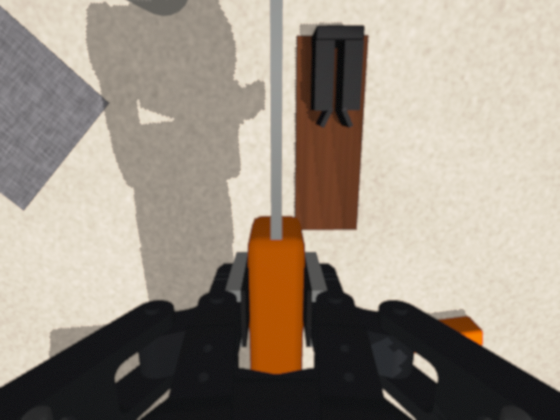

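```bash
python3 - <<'E'
import cv2
im=cv2.imread('pics/w33.png')
cv2.imwrite('pics/st1.png',cv2.resize(im[15:135,280:380],None,fx=5,fy=5,interpolation=3))
cv2.imwrite('pics/st2.png',cv2.resize(im[190:240,280:380],None,fx=5,fy=5,interpolation=3))
E
```

```text
(no output)
```

View pics/st1.png

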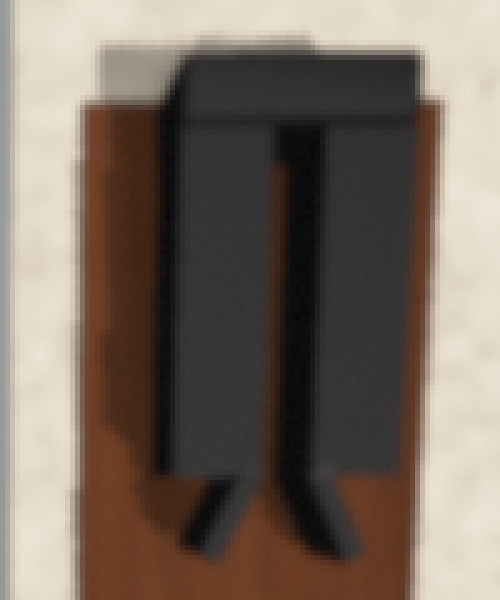

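View pics/st2.png

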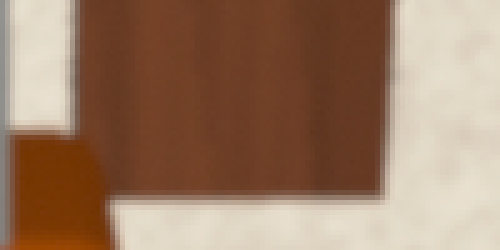

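```bash
python3 - <<'E'
from h import *
import pickle
k=pickle.load(open('k33.pkl','rb'))
f=lambda u,z:p2w(k,u,z)[:2]
L,B,Rr,T=[f(u,6) for u in((356.4,229.4),(295.4,229.4),(297,35.4),(368,35))]
c=(L+B+Rr+T)/4;d=(Rr+T-L-B)/2;print(c,np.linalg.norm(d),np.linalg.norm(T-Rr),np.linalg.norm(L-B),np.arctan2(d[1],d[0]))
s1=f((339.8,40),49);s0=f((337.7,109),49);e=s1-s0;print('slot',s1,s0,np.linalg.norm(e),np.arctan2(e[1],e[0]))
a=np.arctan2(d[1],d[0])
for a in(a,-0.805):
    u=np.array([np.cos(a),np.sin(a)]);n=np.array([-u[1],u[0]])
    print('slot lateral rel base centre',(s1-c)@n,(s0-c)@n,'along',(s1-c)@u,(s0-c)@u)
s=ctrl.sense();q=s['ee_rot'];Rm=R.from_quat([q[1],q[2],q[3],q[0]]).as_matrix();print('blade dir',np.arctan2(-Rm[1,0],-Rm[0,0]),-Rm[2,0])
# blade in picture
for v in(5,100,200):print(f((276,v),34+0*v))
E
```

```text
[ 520.72249592 -370.5372858 ] 198.46585942613348 68.5887961385723 68.46272435206131 -0.797515237996446
slot [ 581.95862263 -433.18367794] [ 541.83182988 -392.86486059] 56.883798473236546 -0.787785170506628
slot lateral rel base centre 0.0642725340858245 -0.4892019307462475 along 87.60382144017865 30.72271566013454
slot lateral rel base centre 0.7199583656901847 -0.25923816008345296 along 87.60088653565678 30.72551662118765
blade dir -0.8048979222470942 -0.0030396331328099713
[ 642.51226381 -417.2849622 ]
[ 587.52127508 -360.13476648]
[ 520.47133506 -290.45212786]
```

Slot measured: it lies within 0.7 mm of the base's axis, at stand x = 30.7 to 87.6 (given 30 to 88), angle -0.797. I move to the pre-insert position in front of the flare.

```bash
python3 - <<'E'
from h import *
print(toolmove([454.3,-302.5,70],-0.797-np.pi/2))
E
```

```text
[array([ 5.65107695, 16.60631273,  5.60461465]), array([-0.00169961, -0.00789531,  0.00304638]), array([-4.77323948e-03,  3.13369258e+00, -2.66305148e-03])]
```

```bash
python3 -m inch '[5.65,4,5.6,-0.002,-0.008,0.003,5.65,16.6,5.6,-0.002,-0.008,0.003,5.65,16.6,5.6,-0.002,-0.008,0.003,5.65,16.6,5.6,-0.002,-0.008,0.003,5.65,16.6,5.6,-0.002,-0.008,0.003,5.65,16.6,5.6,-0.002,-0.008,0.003,5.65,16.6,5.6,-0.002,-0.008,0.003,5.65,16.6,5.6,-0.002,-0.008,0.003]'; python3 - <<'E'
from h import *
s=ctrl.sense();print(s['eef_pos'])
print(toolmove([454.3,-302.5,19],-0.797-np.pi/2))
k=ctrl.get_calibration('wrist');im=ctrl.capture('wrist');save(im,'w34')
import pickle;pickle.dump(k,open('k34.pkl','wb'))
E
```

```text
time_s: 37.95
eef_pos: [456.3, -304.1, 72.9]
ee_rot: [0.273, -0.276, -0.651, 0.652]
force: [-0.1, -0.1, -1.6]
grip_width: 0.248
[ 456.3037778  -304.11517794   72.88331236]
[array([0.28468472, 5.3868539 , 0.03335292]), array([ 5.38651171e-04, -2.12399583e-05, -5.40548012e-03]), array([8.49084047e-03, 3.14155983e+00, 8.46104520e-04])]
```

View pics/w34.png

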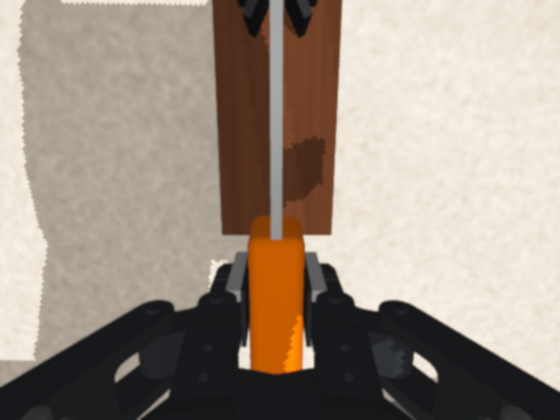

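The blade is in line with the stand's axis (276 vs 277). Lower and slide in.

```bash
python3 -m inch '[0.3,3,0,0,0,0,0.3,5,0,0,0,0,0.3,5.4,0,0,0,0,0.3,5.4,0,0,0,0,0.3,5.4,0,0,0,0]'; python3 - <<'E'
from h import *
s=ctrl.sense();print(s['eef_pos'],toolmove([510.2,-359.8,19],-0.797-np.pi/2))
k=ctrl.get_calibration('wrist');im=ctrl.capture('wrist');save(im,'w35')
E
```

```text
time_s: 38.42
eef_pos: [454.2, -301.9, 18.5]
ee_rot: [0.273, -0.276, -0.651, 0.652]
force: [0.1, 0.5, -1.1]
grip_width: 0.245
[ 454.19737982 -301.92411591   18.46986416] [array([-8.0535758 , -0.01341632,  0.04076286]), array([ 0.00048428,  0.00021716, -0.00491917]), array([-7.72646801e-03, -3.14136590e+00, -7.60656422e-04])]
```

View pics/w35.png

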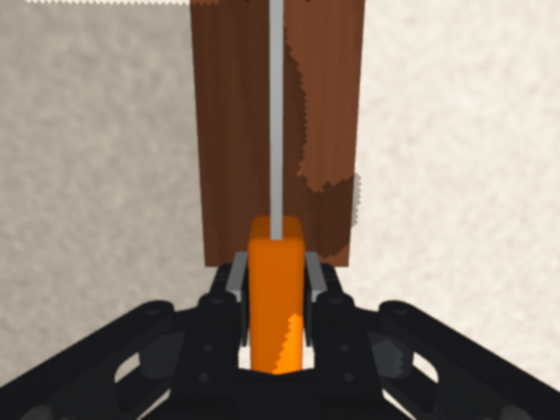

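```bash
python3 -m inch '[-1,0,0.05,0,0,-0.004,-2,0,0.05,0,0,-0.004,-3,0,0.05,0,0,-0.004,-4,0,0.05,0,0,-0.004,-5,0,0.05,0,0,-0.004,-5,0,0.05,0,0,-0.004]'; python3 -m inch '[-1,0,0,0,0,0,-2,0,0,0,0,0,-2.4,0,0,0,0,0,-2.4,0,0,0,0,0]'
```

```text
time_s: 38.97
eef_pos: [489.1, -338.9, 18.1]
ee_rot: [0.274, -0.275, -0.652, 0.652]
force: [0.7, -0.6, -1.4]
grip_width: 0.243
time_s: 39.3
eef_pos: [504.8, -354.9, 17.3]
ee_rot: [-0.275, 0.274, 0.652, -0.651]
force: [0.0, -0.0, -0.8]
grip_width: 0.244
```

```bash
python3 -m inch '[-0.3,0,0,0,0,0,-0.5,0,0,0,0,0,-0.5,0,0,0,0,0]'; python3 -m inch '[-0.2,0,0,0,0,0,-0.3,0,0,0,0,0,-0.3,0,0,0,0,0]';python3 -m inch '[-0.2,0,0,0,0,0,-0.3,0,0,0,0,0,-0.3,0,0,0,0,0]'
```

```text
time_s: 39.55
eef_pos: [508.2, -358.2, 17.2]
ee_rot: [-0.275, 0.274, 0.652, -0.651]
force: [0.4, 0.6, 2.6]
grip_width: 0.245
time_s: 39.8
eef_pos: [510.2, -360.4, 17.2]
ee_rot: [-0.275, 0.274, 0.652, -0.651]
force: [-1.0, 1.1, 5.6]
grip_width: 0.243
time_s: 40.05
eef_pos: [511.0, -361.1, 17.2]
ee_rot: [-0.277, 0.272, 0.653, -0.651]
force: [-9.9, 9.5, 12.7]
grip_width: 0.245
```

Stop contact (14 N along the slot) at the expected place, and at z = 17.2 the edge rests on the base. Release.

```bash
python3 -m inch '[0.05,0,0,0,0,0,0.05,0,0,0,0,0,0.05,0,0,0,0,0,0.05,0,0,0,0,0]' 0.1; python3 -m inch '[0,-4,0,0,0,0,0,-8,0,0,0,0,0,-12,0,0,0,0,0,-16,0,0,0,0,0,-20,0,0,0,0,4,-22,0,0,0,0,4,-22,0,0,0,0,4,-22,0,0,0,0]'; python3 - <<'E'
from h import *
s=ctrl.sense();print(s['eef_pos'])
k=ctrl.get_calibration('wrist');im=ctrl.capture('wrist');save(im,'w36')
import pickle;pickle.dump(k,open('k36.pkl','wb'))
save(ctrl.capture('scene'),'scene9')
E
```

```text
time_s: 40.38
eef_pos: [511.8, -362.1, 16.6]
ee_rot: [-0.275, 0.274, 0.652, -0.651]
force: [-0.3, 0.3, 0.7]
grip_width: 0.447
time_s: 41.05
eef_pos: [483.8, -333.3, 238.5]
ee_rot: [-0.274, 0.275, 0.652, -0.652]
force: [-0.3, -0.4, -0.4]
grip_width: 0.445
[ 483.84351157 -333.33235668  238.50631613]
```

View pics/w36.png

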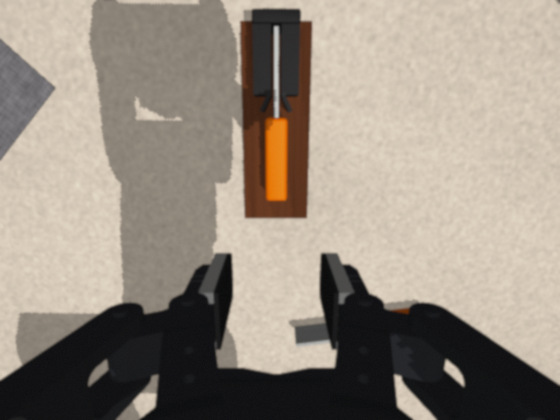

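View pics/scene9.png

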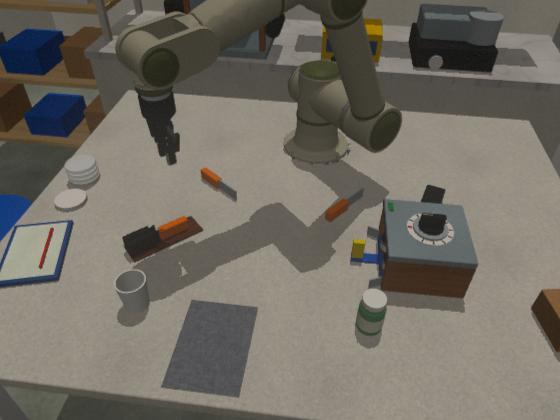

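The scraper is home: tip at the stop (276,25), handle on the base (276,160). A last check of the tray with the top camera and a look into the mouth.

```bash
python3 - <<'E'
from h import *
im=ctrl.capture('top');save(im,'top10',(100,140,260,260),5)
k=ctrl.get_calibration('top')
# expected grip top ends if home: chamber frame centre (516.5,300.3), yaw 90.7deg
for cx in(-142,-157,-172): print(cx,w2p(k,[516.5-0.012*cx,300.3+cx,62]))
print(toolmove([500,-20,230],0))
E
```

```text
-142 [214.52472674 196.66752684]
-157 [219.76835225 196.65791775]
-172 [225.01117983 196.64831012]
[array([ 21.36597398,   0.65342708, -23.07417532]), array([ 4.81080038e-03, -2.36819404e+00,  1.33090821e-03]), array([-0.00106739,  0.7733939 ,  0.00385828])]
```

View pics/top10.png

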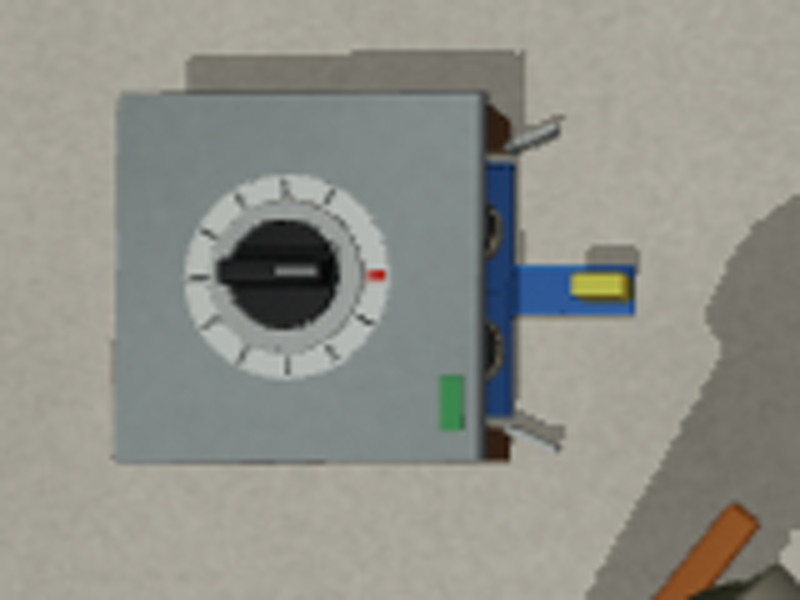

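In the top view the grip ends are at (214.2 and 225.6), against 214.5 and 225.0 expected for home. The counter is on its mark and the two rear bottles stand. I look into the mouth for the two front bottles.

```bash
python3 -m inch '[18,0,-20,0,-2.36,0,18,0,-20,0,-2.36,0,18,0,-20,0,-2.36,0,18,0,-20,0,-2.36,0,18,0,-20,0,-2.36,0,18,0,-20,0,-2.36,0,18,0,-20,0,-2.36,0,18,0,-20,0,-2.36,0]'; python3 - <<'E'
from h import *
print(ctrl.sense()['eef_pos'],toolmove([510,-60,200],0))
E
```

```text
time_s: 41.87
eef_pos: [501.7, -61.8, 236.4]
ee_rot: [0.074, -0.076, 0.704, -0.702]
force: [1.0, -0.6, 0.2]
grip_width: 0.449
[501.74430925 -61.80945672 236.41996871] [array([-0.85227591,  3.64032187,  0.01137114]), array([ 4.46446359e-03, -1.35764330e+00, -8.88082027e-04]), array([9.41389601e-04, 1.78394427e+00, 4.73244528e-03])]
```

```bash
python3 -m inch '[0,3,0,0,-1.36,0,0,3,0,0,-1.36,0,0,3,0,0,-1.36,0,0,3,0,0,-1.36,0,0,3,0,0,-1.36,0,0,3,0,0,-1.36,0,0,3,0,0,-1.36,0,0,3,0,0,-1.36,0]';python3 -m inch '[0,0,0,0,-0.36,0,0,0,0,0,-0.36,0,0,0,0,0,-0.36,0,0,0,0,0,-0.36,0]'; python3 - <<'E'
from h import *
print(ctrl.sense()['joints'],toolmove([510,-60,190],0))
E
python3 -m inch '[0,1,0,0,0,0.1,0,2,0,0,0,0.2,0,3,0,0,0,0.3,0,4,0,0,0,0.4,0,5,0,0,0,0.5,0,5,0,0,0,0.5]'; python3 - <<'E'
from h import *
s=ctrl.sense();print(s['joints'],s['eef_pos']);save(ctrl.capture('wrist'),'w37')
E
```

```text
time_s: 42.53
eef_pos: [501.7, -65.5, 206.1]
ee_rot: [0.401, -0.402, 0.583, -0.58]
force: [0.5, 0.2, -0.3]
grip_width: 0.447
time_s: 42.87
eef_pos: [501.6, -65.5, 206.2]
ee_rot: [0.499, -0.499, 0.502, -0.5]
force: [-0.6, -0.6, -0.1]
grip_width: 0.452
[-3.62438053e-01  2.94041083e-01  1.59084904e+00  1.32619372e-03
  1.26043331e+00 -3.58455189e-01] [array([-0.54816537,  1.61512541,  0.84009595]), array([ 0.00304592, -0.00439024, -0.00249679]), array([0.00391647, 3.13719633, 0.00477783])]
time_s: 43.37
eef_pos: [500.5, -66.7, 153.9]
ee_rot: [0.605, -0.355, 0.615, -0.361]
force: [-0.1, -0.2, -1.8]
grip_width: 0.448
[-0.58341039  0.4469238   1.60986202  0.42497764  1.39925413 -0.70746679] [500.46930139 -66.71534013 153.94490105]
```

View pics/w37.png

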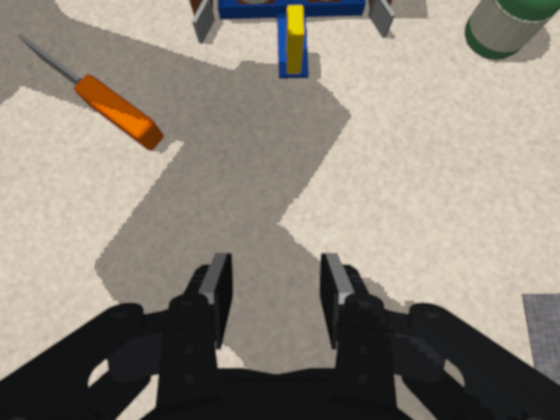

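```bash
python3 -m inch '[0,0,0,0,0,0.1,0,0,0,0,0,0.2,0,0,0,0,0,0.3,0,0,0,0,0,0.4,0,0,0,0,0,0.5,0,0,0,0,0,0.5]'; python3 - <<'E'
from h import *
s=ctrl.sense();print(s['joints'],s['eef_pos']);save(ctrl.capture('wrist'),'w38')
E
```

```text
time_s: 43.92
eef_pos: [501.0, -65.5, 155.8]
ee_rot: [0.676, -0.195, 0.682, -0.2]
force: [0.2, 0.3, -1.6]
grip_width: 0.45
[-0.71627646  0.63423044  1.55448194  0.70169801  1.70926538 -0.8895103 ] [500.97561653 -65.505931   155.77752148]
```

View pics/w38.png

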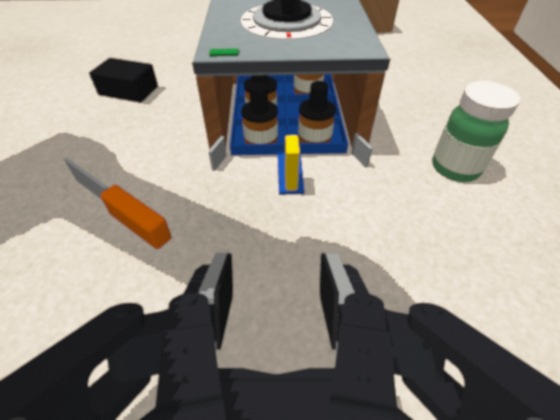

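All four bottles stand upright in the tray inside the chamber (260,120), (317,118), (260,90) and (308,80). The robot touches nothing, so I hand in.

```bash
python3 -m inch '[0,-2,0,0,0,0,0,-2,0,0,0,0,0,-2,0,0,0,0]'; python3 -c "
from rig import ctrl
print(ctrl.sense()['dq'].round(3)); print(ctrl.finish_job())"
```

```text
time_s: 44.22
eef_pos: [501.6, -81.7, 168.9]
ee_rot: [0.677, -0.197, 0.679, -0.203]
force: [0.2, 0.1, -0.9]
grip_width: 0.448
[ 0.009  0.011  0.032  0.011  0.    -0.01 ]
the job is handed in; nothing more can be done
None
```

The job is done and handed in at 44 s of the 210 s allowed; `finish_job` reports no verdict, so what follows is from my own checks.

- **Bottles:** Four were there, each now in its own compartment. The last look into the chamber mouth shows all four standing.
- **Tray:** It was pushed home until the force rose to about 17 N at the back wall. In the top view its grip lies within 1 px of where home should put it.
- **Counter:** It was turned counter-clockwise in two grips, after the tray was home. At the end the torque rose to 0.56 N m against the stop, and the pointer is on the red mark.
- **Scraper:** I took the one farthest from the base, after something knocked it a few centimetres aside during the run. It was slid into the slot until about 14 N at the stop, with its edge down and the handle on the base.
- **Bystanders:** The jar, cup and adapter were never approached.

**Disagreements:**
- The top and wrist cameras differed by up to about 8 mm at the counter and 5 mm at the stand. I went by the wrist camera after finding the fingertips where its calibration puts them.
- During the first counter grip a 13 N side force showed I was about 3 mm off the knob's axis; I corrected it before the second grip.
- The first move toward a bottle went up instead of down because of a sign error; it touched nothing.

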